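# Scrub out the deburring tumbler, load a batch of link plates and start it

## Robot

A 6-joint arm with a two-finger parallel gripper is mounted at the origin on a cart in front of the work surface, level with it; the furniture and walls round the work are solid. World frame = base frame: x ahead of the robot, y to its left, z up, the work surface at z = 0. Lengths are in m, angles in rad, forces in N, time in s.
With the tool pointing down it reaches from about 0.35 to 0.725 m from the base axis. Payload 6 kg.
Tool frame: the origin (TCP) lies midway between the tips of the shut fingers; the grasp point (between the pads) lies 19 mm behind it; x points along the fingers, z is the direction in which the jaws open and shut, and the axes are right-handed (so a half turn about x gives the same grasp; the last joint's range is limited). The gripper opens to 85 mm and grips with 20 to 120 N. Pads are 22 mm wide; open, the fingers measure 114 mm over their backs; the gripper's body (76 mm by 85 mm) begins 54 mm behind the grasp point. The pads swing forward as they close: fully open they stand 13 mm farther back than shut.
Start: joints at [-0.84, 0.04, 0.085, 0, -1.615, -0.334], TCP at [0.232, -0.553, 0.231] pointing down, gripper open.
Joint ranges: [-2.56, 2.56], [-1.29, 2.01], [-1.08, 1.49], [-3.29, 1.98], [-2.81, -0.18], [-2.99, 2.99]. Speed limits (rad/s): [2.57, 2.57, 3.01, 3.14, 3.14, 3.14].

## Interface

Orientations are given as a unit quaternion [w, x, y, z].
In Python, from rig import bot, snapshot gives the robot as it stands. The module is installed in compiled form; this text tells all that it offers.
- The arm moves only by the tool jog_arm, never from a script. Its argument "moves" is one flat list of numbers, 7 for each row, row after row: the finger opening in m, from 0 to 0.0854, then the shift along the tool's x, y, z in m, then the turn, a rotation vector about the tool's x, y, z in degrees. A call has 1 to 10 rows; each row is the pose to reach, as a shift and turn from the pose commanded when the call began, along the tool's axes at that moment; what a row does not reach only later rows make up. A row lasts 1/10 s, in which the tool goes at most 50 mm and 8.59 degrees, less where a joint would pass 70% of its speed; a pose out of reach is approached as far as the arm can. A call with a gripper value outside its range is refused whole. The fingers move at their own pace and stop on an object; "squeeze" is the grip in N (left out, the last holds). Time passes only in rows, so rows that repeat a pose let the fingers close. It gives the time, the measured TCP pose, the force and the opening at its end, in the units of the state.
- bot.sense(): the state, without advancing time (a new reading comes with each control period).
- snapshot(name): name is "scene" or "top" or "wrist"; returns a dict with "frame" (384x512x3 uint8, blue, green, red), "fovy" (degrees; the focal length in pixels is half the picture's height over the tangent of half this angle, whatever the lens; pixels are square), "cx", "cy" (the principal point, pixels), "eye" and "orientation" of the camera in the world. Camera axes: x right, y down, z forward; pixel columns grow to the right and rows downward; lengths in m; the calibration is good to about 2 mm. The wrist camera is an equidistant fisheye: a pixel r from the principal point sees the ray r / f radians off the axis. A picture is of the moment at which its call begins. There is no depth.
- bot.sign_off(): hands the job in, once; it reports no verdict.
The state is a dict: "clock": time; "joints": joint angles; "qd": joint speeds; "joint_torque": joint torques, N m; "eef_pos": TCP position; "orientation": TCP orientation; "force": force on the tool from outside, world axes, zero at the start; "ft_torque": the same for the moment, N m; "grip_width": opening from 0.0 (shut) to 1.0 (fully open).
Only numpy, scipy, OpenCV 4.12 (cv2) and the standard library are available. Lean on these libraries where they do the work, as an engineer would, in place of code of your own. Each camera call takes 0.05 s, during which the arm holds its last target. There are 200 camera calls.

## Task

Get the small deburring tumbler on the bench ready for the next batch: swing its lid up, scrub the empty drum with the long round brush, three times right down to the floor and well up again, and stand the brush back in its pot, bristles down. Then put all the flat steel link plates that lie on the bench into the drum, shut the lid fully, and only then switch the machine on by pushing its toggle lever right over towards the back. Leave the spanner, the coach bolt and the tape measure where they lie.

Things in the scene. Friction and masses are not known exactly. Their poses are not given: they have to be found in the camera images.
- tumbler: deburring tumbler fixed to the bench: grey motor base 50 mm high with an upright aluminium drum on it and a dark steel lid; origin on the drum's axis at bench height, z up, x away from its front (the lid's hinge is on the +x side), y towards the side deck with the toggle. The base reaches 68 mm to +x and -x, 64 mm to -y, 148 mm to +y of the axis; the side deck (84 mm wide in x) is 46 mm high
- drum_in (a point): centre of the drum's inner floor, 54 mm above the bench, axes as the tumbler's. The drum is 94 mm across outside, 86 mm inside; its rim lies 145 mm above the bench, 91 mm above this floor
- lid (a joint): lid hinge, rad: 0 shut, grows as the front of the lid swings up and back, to 1.95 at most. About 2 N at the handle move it; the stiff hinge holds it at any angle
- lid_hinge (a point): middle of the lid's hinge line, 62 mm to +x of the drum's axis and 147 mm above the bench; the hinge turns about the tumbler's y axis. Axes as the tumbler's. The lid is a disc 99 mm across and 7 mm thick whose underside lies level with the hinge line when shut
- lid_handle (a point): middle of the lid's grab handle: a round steel bar 10 mm thick and 68 mm long, parallel to the hinge, carried above the front edge of the lid; with the lid shut it lies 126 mm to -x of the hinge line and 44 mm above it (bench height 191 mm). about 30 mm clear below the bar down to the level of the lid plate; it turns with the lid and the round bar can turn between fingers
- toggle (a joint): toggle switch on the tumbler's side deck, rad: 0 off (lever leans to the tumbler's -x), 0.9 on (leans to +x); pushed over with about 1.5 N, stays where it is left
- toggle_tip (a point): middle of the toggle lever's black end (14 mm thick, 24 mm long), 50 mm from its pivot; the pivot lies 62 mm above the bench, 5 mm to -x and 106 mm to +y of the drum's axis, and its axle is parallel to the tumbler's y
- pot_in (a point): centre of the inner floor (4 mm above the bench) of the low round steel brush pot, fixed to the bench; 84 mm inside at its floor, 97 mm over its rolled rim, 43 mm high
- brush_tip (a point): middle of the flat underside of the brush's bristle head; z points from the bristles to the handle. The brush is 168 mm long and weighs about 140 g: round bristle head 72 mm across and 50 mm tall (its firm part, which meets walls, is 68 mm across), thin steel stem, wooden grip. It starts standing upright in the pot, head down
- brush_grip (a point): centre of the brush's wooden grip, 136 mm above brush_tip along the brush's axis: a block 34 mm wide (its x), 22 mm thick (its y) and 64 mm long (its z), rounded edges
- link_a_mid (a point): centre of a flat steel link plate of the figure-of-eight kind used in chains: 56 mm long (its x), 24 mm wide (its y; 22 mm at the waist), 6 mm thick, 55 g, with a hole in each end; lying flat on the bench. May be absent (None)
- link_b_mid (a point): centre of another flat steel link plate of the figure-of-eight kind used in chains: 56 mm long (its x), 24 mm wide (its y; 22 mm at the waist), 6 mm thick, 55 g, with a hole in each end; lying flat on the bench. May be absent (None)
- link_c_mid (a point): centre of another flat steel link plate of the figure-of-eight kind used in chains: 56 mm long (its x), 24 mm wide (its y; 22 mm at the waist), 6 mm thick, 55 g, with a hole in each end; lying flat on the bench. May be absent (None)
- link_d_mid (a point): centre of another flat steel link plate of the figure-of-eight kind used in chains: 56 mm long (its x), 24 mm wide (its y; 22 mm at the waist), 6 mm thick, 55 g, with a hole in each end; lying flat on the bench. May be absent (None)
- spanner_13: a combination spanner 172 mm long, lying at the back; bystander, origin at the centre of its underside
- coach_bolt: a coach bolt with its nut, 82 mm long, lying at the front right; bystander, origin at the centre of its underside
- tape_measure: a tape measure 95 mm long, behind the tumbler; bystander, origin at the centre of its underside
- brush: the brush as a whole; origin at brush_tip, same axes

How it is judged:
By the outcome, as a careful person would: the job done as asked, in the order asked, and still so for the second after the job is handed in, with the robot touching nothing.
Of link_a, link_b, link_c, link_d only 2 to 4 are there at a start; the rules pass over those that are not, and their reading is None.
At some moment in a run one of link_a, link_b, link_c, link_d may be knocked a few centimetres aside while the robot is not near it.
It also fails if it takes over 210 s, if anything falls off the work surface, if the arm or the gripper's body presses on something with over 40 N, if the wrist force passes 120 N, or if a joint passes its speed limit or range.

## Working session

There is one attempt and no reset: what is moved stays moved. The work goes in short steps, Python scripts to look and compute and a tool call to move; the robot and the scene stay as the last step left them, time stands still between calls to the robot, and variables do not carry over. Pictures are saved under pics/ and viewed, about 12 in all and at most 16, crops included, and the job is handed in when it is done.

Besides the shell and the picture viewer there is one more tool, called by a JSON object that holds its "op" and its "data", one argument or row to a line. jog_arm: Moves the arm, as the interface text tells. Its arguments: {"type":"object","properties":{"moves":{"type":"array","items":{"type":"number"}},"squeeze":{"type":"number"}},"required":["moves"]}

```bash
mkdir -p pics; cat > h.py <<'E'
import numpy as np, cv2
from scipy.spatial.transform import Rotation as R
from rig import bot, snapshot
def q2R(q): return R.from_quat([q[1],q[2],q[3],q[0]])
E
python3 - <<'E'
from h import *
s=bot.sense(); print(s)
for n in ["scene","top"]:
    d=snapshot(n); cv2.imwrite(f"pics/{n}1.png",d["frame"]); print(n,{k:v for k,v in d.items() if k!="frame"})
    np.save(f"{n}.npy",d["frame"])
a=cv2.imread("pics/top1.png")
E
```

```text
{'clock': 0.0, 'joints': array([-8.40323664e-01,  4.08188419e-02,  8.37961668e-02, -4.36936005e-04,
       -1.61549597e+00, -3.33707678e-01]), 'qd': array([-0.00062313, -0.00065672, -0.00071048,  0.00027233,  0.00019693,
       -0.00197083]), 'joint_torque': array([-1.76899215e-03, -3.68205500e+01,  3.47415698e+01,  6.93256438e+00,
       -5.46044364e-03, -2.56878883e-05]), 'eef_pos': array([ 0.23180659, -0.55305727,  0.23027207]), 'orientation': array([ 0.39194764, -0.58818792,  0.39134362,  0.58928957]), 'force': array([-0.52285663, -0.55783211, -0.33988188]), 'ft_torque': array([ 0.02517845, -0.02133033, -0.0400039 ]), 'grip_width': 1.0033068160785994}
scene {'fovy': 45.62976388554682, 'cx': 255.23104149269636, 'cy': 189.0496361407495, 'eye': array([0.10150416, 1.07590349, 0.59077986]), 'orientation': array([ 0.13356205, -0.19911306,  0.81541783, -0.52688607])}
top {'fovy': 56.07381729501839, 'cx': 252.13002089808546, 'cy': 188.6623033929569, 'eye': array([0.43544069, 0.18017201, 1.07351983]), 'orientation': array([ 0.04058561, -0.69529146,  0.71564514, -0.05267467])}
```

View pics/top1.png

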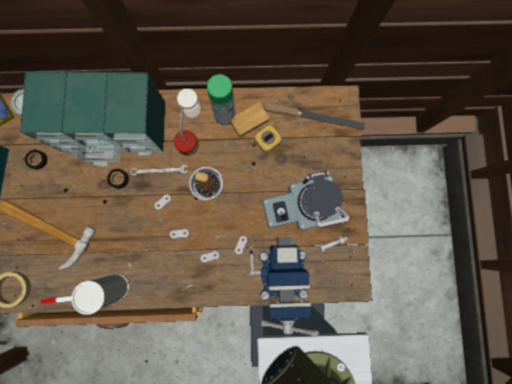

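View pics/scene1.png

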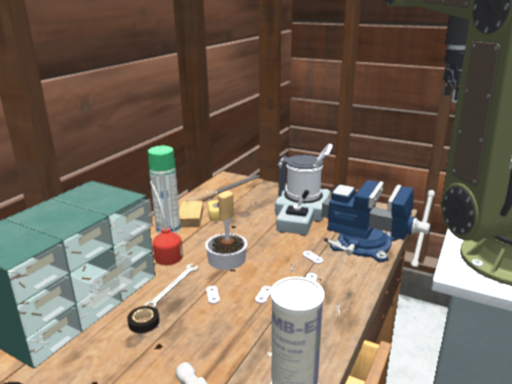

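Top view: the tumbler is near (320,198), the pot near (206,183), and there are four links at (163,201), (179,234), (209,257) and (241,244). The bolt is at (334,244). Next I'll zoom in.

```bash
cat >> h.py <<'E'
def cam(d):
    f=d["frame"].shape[0]/2/np.tan(np.radians(d["fovy"])/2); return f,q2R(d["orientation"]).as_matrix(),np.array(d["eye"])
def ray(d,u,v,fish=False):
    f,M,e=cam(d); x=(u-d["cx"]);y=(v-d["cy"])
    if fish:
        r=np.hypot(x,y); t=r/f; k=np.sin(t)/max(r,1e-9); c=np.array([x*k,y*k,np.cos(t)])
    else: c=np.array([x/f,y/f,1.])
    return M@c
def pix2w(d,u,v,z,fish=False):
    r=ray(d,u,v,fish); e=np.array(d["eye"]); return e+r*(z-e[2])/r[2]
def w2pix(d,p,fish=False):
    f,M,e=cam(d); c=M.T@(np.array(p)-e)
    if fish:
        h=np.hypot(c[0],c[1]); t=np.arctan2(h,c[2]); return np.array([d["cx"]+f*t*c[0]/h,d["cy"]+f*t*c[1]/h])
    return np.array([d["cx"]+f*c[0]/c[2],d["cy"]+f*c[1]/c[2]])
E
python3 - <<'E'
from h import *
d=snapshot("top"); im=d["frame"]
hsv=cv2.cvtColor(im,cv2.COLOR_BGR2HSV)
m=((hsv[...,1]<60)&(hsv[...,2]>130)).astype(np.uint8)
n,l,st,c=cv2.connectedComponentsWithStats(m)
for i in range(1,n):
    if 40<st[i,4]<1200 and 140<c[i][0]<370 and 140<c[i][1]<300:
        ys,xs=np.nonzero(l==i)
        P=np.array([pix2w(d,x,y,0.006)[:2] for x,y in zip(xs,ys)])
        ct=P.mean(0); w,V=np.linalg.eigh(np.cov((P-ct).T)); a=V[:,1]
        print(c[i].round(1),st[i,4],"world",ct.round(4),"yaw",np.degrees(np.arctan2(a[1],a[0])).round(1)%180,(4*np.sqrt(w)).round(3))
cr=im[150:290,145:365]; cv2.imwrite("pics/t2.png",cv2.resize(cr,None,fx=3.6,fy=3.6,interpolation=cv2.INTER_CUBIC))
for p in [(206,183),(320,198),(281,211)]: print(p,pix2w(d,*p,0.0).round(3),pix2w(d,*p,0.15).round(3))
d=snapshot("scene"); cr=d["frame"][140:270,190:410]; cv2.imwrite("pics/s2.png",cv2.resize(cr,None,fx=3.6,fy=3.6,interpolation=cv2.INTER_CUBIC))
E
```

```text
[144.  152.7] 47 world [0.6953 0.4824] yaw 90.7 [0.014 0.043]
[159.9 170. ] 243 world [0.6411 0.4342] yaw 91.1 [0.02  0.206]
[205.7 184. ] 267 world [0.595 0.298] yaw 127.0 [0.129 0.138]
[299.7 210.8] 1127 world [0.5069 0.0207] yaw 75.9 [0.126 0.276]
[162.2 201.7] 147 world [0.5453 0.4273] yaw 130.7 [0.028 0.062]
[179.  233.4] 154 world [0.4507 0.3779] yaw 94.3 [0.028 0.063]
[240.4 244.7] 162 world [0.4125 0.199 ] yaw 155.7 [0.029 0.063]
[332.8 243.5] 134 world [ 0.408  -0.0723] yaw 110.4 [0.018 0.099]
[286.5 254.8] 286 world [0.3795 0.0651] yaw 91.9 [0.048 0.066]
[209.4 256.3] 169 world [0.3819 0.29  ] yaw 104.8 [0.029 0.064]
[252.8 267.1] 95 world [0.3471 0.1648] yaw 13.599999999999994 [0.026 0.071]
[289.1 287.4] 140 world [0.2866 0.0617] yaw 90.0 [0.011 0.131]
[303.3 294.2] 47 world [0.2662 0.0215] yaw 71.4 [0.021 0.023]
[264.6 295.4] 48 world [0.2665 0.133 ] yaw 84.9 [0.022 0.023]
(206, 183) [0.599 0.298 0.   ] [0.576 0.281 0.15 ]
(320, 198) [ 0.544 -0.043  0.   ] [ 0.529 -0.012  0.15 ]
(281, 211) [0.508 0.076 0.   ] [0.498 0.09  0.15 ]
```

View pics/t2.png

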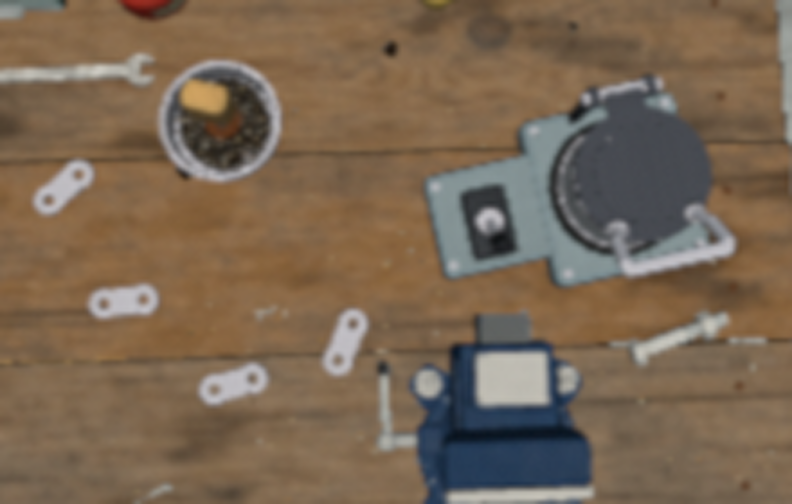

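View pics/s2.png

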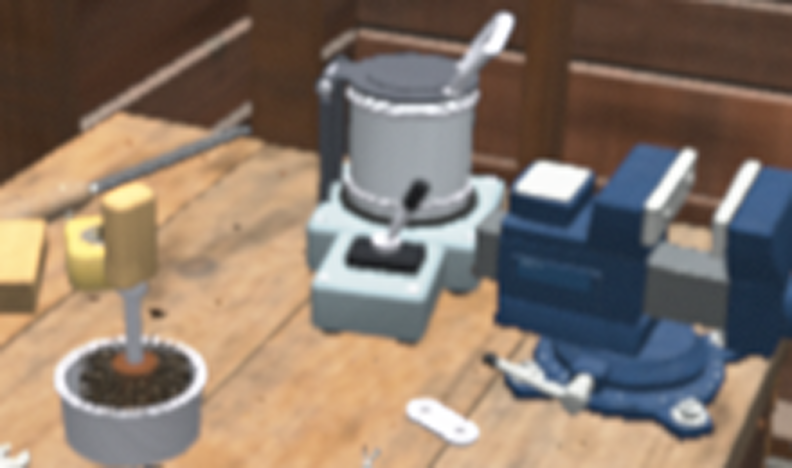

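Zoomed: the tumbler's deck corners are at crop (428,182) and (446,278), and the handle bar runs from (630,268) to (733,245). The pot rim is centred at (220,121) with the grip top at (205,98). I'll fit the poses from these points.

```bash
python3 - <<'E'
from h import *
from scipy.optimize import least_squares
d=snapshot("top"); ds=snapshot("scene")
P=lambda u,v:(u/3.6+145-.36,v/3.6+150-.36)
PS=lambda u,v:(u/3.6+190-.36,v/3.6+140-.36)
top=[((428,182),(.042,.148,.046)),((446,279),(-.042,.148,.046)),((630,268),(-.064,.034,.191)),((733,245),(-.064,-.034,.191)),((633,163),(0.0125,0,.154))]
sc=[((314,322),(.042,.148,0.005)),((413,336),(-.042,.148,0.005)),((410,62),(0.0125,0,.154))]
sc=[((313,284),(.042,.148,.046)),((418,304),(-.042,.148,.046))]
def res(p,full=False):
    r=R.from_euler('z',p[2]); o=[]
    for L,dd,F in((top,d,P),(sc,ds,PS)):
        for px,m in L: o.append(w2pix(dd,r.apply(m)+[p[0],p[1],0])-F(*px))
    return np.array(o) if full else np.ravel(o)
s=least_squares(res,[.53,-.02,-.2],loss='soft_l1'); print(s.x,np.degrees(s.x[2])); print(res(s.x,True).round(1))
print("pot",pix2w(d,*P(220,121),.042).round(4))
print("grip top",pix2w(d,*P(205,98),.170).round(4), pix2w(ds,*PS(131,190),.172).round(4),"stem base scene",pix2w(ds,*PS(134,362),.05).round(4),"pot scene",pix2w(ds,*PS(131,372),.043).round(4))
a=pix2w(d,*P(183,94),.170);b=pix2w(d,*P(228,103),.170);print("grip yaw",np.degrees(np.arctan2((a-b)[1],(a-b)[0])),np.linalg.norm(a-b))
hsv=cv2.cvtColor(d["frame"],cv2.COLOR_BGR2HSV)[170:186,190:212]
np.set_printoptions(linewidth=200)
ys,xs=np.nonzero((hsv[...,0]>8)&(hsv[...,0]<28)&(hsv[...,2]>150)&(hsv[...,1]>80)); print(len(xs),xs.mean()+190,ys.mean()+170)
G=np.array([pix2w(d,x+190,y+170,.17)[:2] for x,y in zip(xs,ys)]); ct=G.mean(0); w,V=np.linalg.eigh(np.cov((G-ct).T)); print(ct,np.degrees(np.arctan2(V[1,1],V[0,1])),np.sqrt(12*w))
s=bot.sense();M=q2R(s["orientation"]).as_matrix();print(M.round(3),s["clock"])
E
```

```text
[ 0.52917765 -0.01914111  0.2035642 ] 11.663369361646433
[[-1.9 -1. ]
 [ 0.   0.7]
 [-0.1  0.4]
 [-2.   0.3]
 [ 1.3 -2.1]
 [-0.2 -1.3]
 [ 3.1 -2.8]]
pot [0.5916 0.2938 0.042 ]
grip top [0.5889 0.29   0.17  ] [0.5884 0.2959 0.172 ] stem base scene [0.5906 0.2966 0.05  ] pot scene [0.5921 0.2982 0.043 ]
grip yaw 76.992178884593 0.03235407866387759
84 201.0 176.17857142857142
[0.59068318 0.29149756] 72.49171211755518 [0.01850788 0.02896431]
[[-0.    -0.922 -0.386]
 [ 0.001 -0.386  0.922]
 [-1.     0.     0.001]] 0.3
```

{"op": "jog_arm", "data": {
  "moves": [0.0854, -0.07, 0, 0, 0, 0, 0, 0.0854, -0.07, -0.417, 0.39, -79, 0, 0, 0.0854, -0.07, -0.417, 0.39, -79, 0, 0, 0.0854, -0.07, -0.417, 0.39, -79, 0, 0, 0.0854, -0.07, -0.417, 0.39, -79, 0, 0, 0.0854, -0.07, -0.417, 0.39, -79, 0, 0, 0.0854, -0.07, -0.417, 0.39, -79, 0, 0, 0.0854, -0.07, -0.417, 0.39, -79, 0, 0, 0.0854, -0.07, -0.417, 0.39, -79, 0, 0, 0.0854, -0.07, -0.417, 0.39, -79, 0, 0]
}}

```text
clock: 1.3
eef_pos: [0.4164, -0.1411, 0.2975]
orientation: [0.064, 0.705, 0.064, -0.704]
force: [0.8, -1.0, 0.3]
grip_width: 0.993
```

```bash
cat >> h.py <<'E'
TX,TY,TYAW=0.529,-0.019,np.radians(11.7)
def tum(x,y,z): return R.from_euler('z',TYAW).apply([x,y,z])+[TX,TY,0]
def tool(zang,tilt=0):
    "tool pointing down, jaw axis at world angle zang (deg)"
    a=np.radians(zang); z=np.array([np.cos(a),np.sin(a),0]); x=np.array([0,0,-1.]); return np.c_[x,np.cross(z,x),z]
def go(p,zang=None,Rt=None):
    "print shift and turn from the present pose to TCP p, jaw angle zang"
    s=bot.sense(); M=q2R(s["orientation"]).as_matrix()
    T=Rt if Rt is not None else (tool(zang) if zang is not None else M)
    sh=M.T@(np.array(p)-s["eef_pos"]); rv=np.degrees(R.from_matrix(M.T@T).as_rotvec())
    print("t",round(s["clock"],2),"pos",s["eef_pos"].round(4),"jaw",np.degrees(np.arctan2(M[1,2],M[0,2])).round(1),"F",s["force"].round(1),"w",round(s["grip_width"]*.0854,4)); print("  shift",sh.round(4),"turn",rv.round(1))
E
python3 - <<'E'
from h import *
p=tum(-.064,0,.29); print(p); go(p,191.7)
print(bot.sense()["joints"].round(2))
E
```

```text
[ 0.46632974 -0.03197839  0.29      ]
t 1.3 pos [ 0.4164 -0.1411  0.2975] jaw -169.6 F [ 0.8 -1.   0.3] w 0.0848
  shift [ 0.0076 -0.0982 -0.0689] turn [-1.3 -0.1  0. ]
[ 0.14 -0.37 -0.16 -0.   -1.79  0.05]
```

{"op": "jog_arm", "data": {
  "moves": [0.0854, 0.008, -0.098, -0.069, -1.3, 0, 0, 0.0854, 0.008, -0.098, -0.069, -1.3, 0, 0, 0.0854, 0.008, -0.098, -0.069, -1.3, 0, 0, 0.0854, 0.008, -0.098, -0.069, -1.3, 0, 0, 0.0854, 0.008, -0.098, -0.069, -1.3, 0, 0]
}}

```text
clock: 1.8
eef_pos: [0.4669, -0.0344, 0.289]
orientation: [-0.071, -0.703, -0.07, 0.704]
force: [-0.3, 0.3, 0.8]
grip_width: 1.002
```

```bash
python3 - <<'E'
from h import *
d=snapshot("wrist"); print({k:v for k,v in d.items() if k!="frame"}); go(tum(-.064,0,.29),191.7)
im=d["frame"].copy()
for m in [(-.064,.034,.191),(-.064,-.034,.191),(0,0,.154),(.042,.148,.046),(-.042,.148,.046),(-.049,0,.154),(.049,0,.154)]:
    u=w2pix(d,tum(*m),True); print(m,u.round(1)); cv2.circle(im,tuple(int(x) for x in u.round()),2,(0,0,255),-1)
cv2.imwrite("pics/w1.png",cv2.resize(im,(768,576),interpolation=cv2.INTER_CUBIC))
E
```

```text
{'fovy': 65.70646984690485, 'cx': 252.24411031446076, 'cy': 194.54585465539975, 'eye': array([ 0.48197519, -0.10831914,  0.43206695]), 'orientation': array([-0.01522133, -0.09787695,  0.98424244,  0.14647604])}
t 1.85 pos [ 0.4667 -0.0349  0.2893] jaw -168.6 F [-1.  -0.1 -0.3] w 0.0853
  shift [-0.0007 -0.003  -0.0002] turn [-0.3 -0.  -0. ]
(-0.064, 0.034, 0.191) [252.4 235.9]
(-0.064, -0.034, 0.191) [252.  160.2]
(0, 0, 0.154) [187.3 188.4]
(0.042, 0.148, 0.046) [182.9 263.2]
(-0.042, 0.148, 0.046) [237.9 264.1]
(-0.049, 0, 0.154) [236.7 188. ]
(0.049, 0, 0.154) [141.3 188.9]
```

View pics/w1.png

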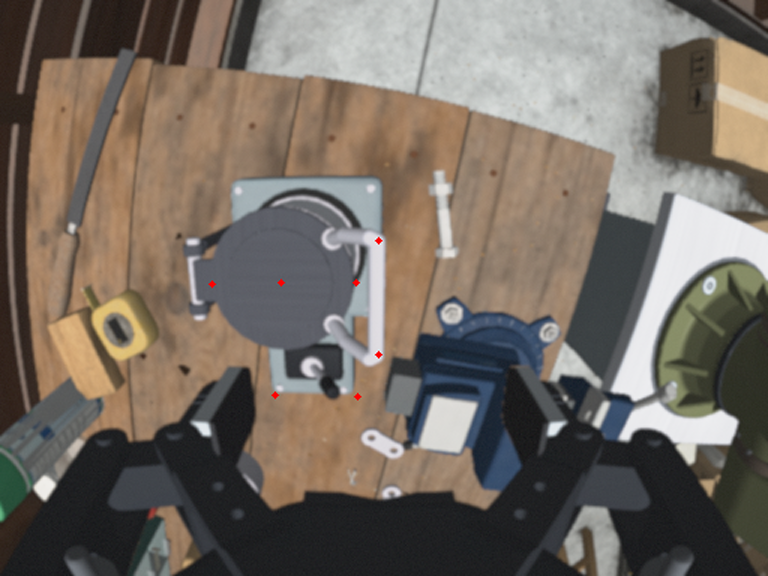

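The wrist view shows the model's handle ends (red) within about 2 px of the bar. I'll refine the tumbler pose with this closer view, and at the same time move down over the bar.

```bash
python3 - <<'E'
from h import *
from scipy.optimize import least_squares
d=snapshot("wrist")
obs=[((376.5,241),(-.064,-.034,.191)),((376.5,355),(-.064,.034,.191)),((282.5,277.5),(0,0,.154)),((233,178),(.068,-.064,.05)),((382,178),(-.068,-.064,.05)),((271,391),(.042,.148,.046)),((353,391),(-.042,.148,.046))]
def res(p,full=False):
    r=R.from_euler('z',p[2]); o=[w2pix(d,r.apply(m)+[p[0],p[1],0],True)-(np.array(px)-.25)/1.5 for px,m in obs]
    return np.array(o) if full else np.ravel(o)
s=least_squares(res,[TX,TY,TYAW],loss='soft_l1'); print(s.x.round(4),np.degrees(s.x[2])); print(res(s.x,True).round(1))
p=R.from_euler('z',s.x[2]).apply([-.064,0,.191])+[s.x[0],s.x[1],0]
print(p); go([p[0],p[1],.191-.019],180+np.degrees(s.x[2]))
E
```

```text
[ 0.5298 -0.0212  0.1764] 10.10918180315731
[[ 1.7 -0.3]
 [ 0.1 -0.8]
 [-1.3  1.8]
 [-2.3 -0.2]
 [ 1.5 -0.9]
 [-0.5  0.9]
 [-0.1  3.1]]
[ 0.46676088 -0.03244896  0.191     ]
t 1.9 pos [ 0.4667 -0.0352  0.2894] jaw -168.7 F [-0.   0.6 -0.5] w 0.0857
  shift [ 0.1174 -0.0027 -0.0005] turn [ 1.2 -0.  -0. ]
```

{"op": "jog_arm", "data": {
  "moves": [0.05, 0.05, -0.003, 0, 0.5, 0, 0, 0.05, 0.09, -0.003, 0, 0.5, 0, 0, 0.05, 0.117, -0.003, 0, 0.5, 0, 0, 0.05, 0.117, -0.003, 0, 0.5, 0, 0, 0.0, 0.117, -0.003, 0, 0.5, 0, 0, 0.0, 0.117, -0.003, 0, 0.5, 0, 0, 0.0, 0.117, -0.003, 0, 0.5, 0, 0, 0.0, 0.117, -0.003, 0, 0.5, 0, 0, 0.0, 0.117, -0.003, 0, 0.5, 0, 0, 0.0, 0.117, -0.003, 0, 0.5, 0, 0],
  "squeeze": 25
}}

```text
clock: 2.9
eef_pos: [0.4679, -0.0316, 0.1744]
orientation: [0.067, 0.706, 0.067, -0.702]
force: [6.0, -0.9, 5.8]
grip_width: 0.098
```

```bash
sed -i 's/^TX,TY.*/TX,TY,TYAW=0.5295,-0.0205,np.radians(10.8)/' h.py; python3 - <<'E'
from h import *
s=bot.sense(); M=q2R(s["orientation"]).as_matrix(); print(s["eef_pos"].round(4),s["force"].round(1),s["grip_width"]*.0854)
a0=np.arctan2(44,-126); r=.1335
r0=np.array([r*np.cos(a0),0,r*np.sin(a0)])
for th in np.arange(0.1,1.91,.1):
    v=np.array([r*np.cos(a0-th),0,r*np.sin(a0-th)])-r0
    print(round(th,2),(M.T@R.from_euler('z',TYAW).apply(v)).round(3))
E
```

```text
[ 0.4679 -0.0316  0.1744] [ 6.  -0.9  5.8] 0.00837253425809455
0.1 [-0.012  0.    -0.005]
0.2 [-0.024  0.    -0.011]
0.3 [-0.035  0.    -0.019]
0.4 [-0.045  0.    -0.027]
0.5 [-0.055  0.    -0.037]
0.6 [-0.063  0.    -0.047]
0.7 [-0.071  0.    -0.058]
0.8 [-0.077  0.    -0.07 ]
0.9 [-0.082  0.    -0.083]
1.0 [-0.085  0.    -0.095]
1.1 [-0.088  0.    -0.109]
1.2 [-0.089  0.    -0.122]
1.3 [-0.088  0.    -0.135]
1.4 [-0.087  0.    -0.148]
1.5 [-0.084  0.    -0.161]
1.6 [-0.08   0.    -0.174]
1.7 [-0.074  0.    -0.186]
1.8 [-0.068  0.    -0.198]
1.9 [-0.06   0.    -0.209]
```

{"op": "jog_arm", "data": {
  "moves": [0, -0.012, 0, -0.005, 0, 0, 0, 0, -0.024, 0, -0.011, 0, 0, 0, 0, -0.035, 0, -0.019, 0, 0, 0, 0, -0.045, 0, -0.027, 0, 0, 0, 0, -0.055, 0, -0.037, 0, 0, 0, 0, -0.063, 0, -0.047, 0, 0, 0, 0, -0.071, 0, -0.058, 0, 0, 0, 0, -0.077, 0, -0.07, 0, 0, 0, 0, -0.082, 0, -0.083, 0, 0, 0, 0, -0.085, 0, -0.095, 0, 0, 0]
}}

```text
clock: 3.9
eef_pos: [0.5592, -0.0143, 0.2602]
orientation: [0.067, 0.704, 0.067, -0.704]
force: [-4.4, 0.4, 6.4]
grip_width: 0.1
```

{"op": "jog_arm", "data": {
  "moves": [0, -0.003, 0, -0.014, 0, 0, 0, 0, -0.004, 0, -0.027, 0, 0, 0, 0, -0.003, 0, -0.04, 0, 0, 0, 0, -0.002, 0, -0.053, 0, 0, 0, 0, 0.001, 0, -0.066, 0, 0, 0, 0, 0.005, 0, -0.079, 0, 0, 0, 0, 0.011, 0, -0.091, 0, 0, 0, 0, 0.017, 0, -0.103, 0, 0, 0, 0, 0.022, 0, -0.109, 0, 0, 0, 0, 0.022, 0, -0.109, 0, 0, 0]
}}

```text
clock: 4.9
eef_pos: [0.6679, 0.0067, 0.2354]
orientation: [0.067, 0.705, 0.067, -0.703]
force: [3.7, -1.1, 3.0]
grip_width: 0.1
```

```bash
python3 - <<'E'
from h import *
go(tum(0,0,.3))
s=bot.sense(); t=R.from_euler('z',-TYAW).apply(s["eef_pos"]-[TX,TY,0]-[0,0,-.019]); v=t-[.062,0,.147]; print(t,v,np.hypot(v[0],v[2]),"theta",np.arctan2(44,-126)-np.arctan2(v[2],v[0]))
d=snapshot("scene"); cv2.imwrite("pics/s3.png",cv2.resize(d["frame"][60:270,190:440],None,fx=2.4,fy=2.4,interpolation=cv2.INTER_CUBIC))
E
```

```text
t 4.9 pos [0.6679 0.0067 0.2354] jaw -169.1 F [ 3.7 -1.1  3. ] w 0.0086
  shift [-0.0649  0.0007  0.141 ] turn [0. 0. 0.]
[0.14108001 0.0007793  0.25441662] [0.07908001 0.0007793  0.10741662] 0.13338657092369643 theta 1.8694385506680513
```

View pics/s3.png

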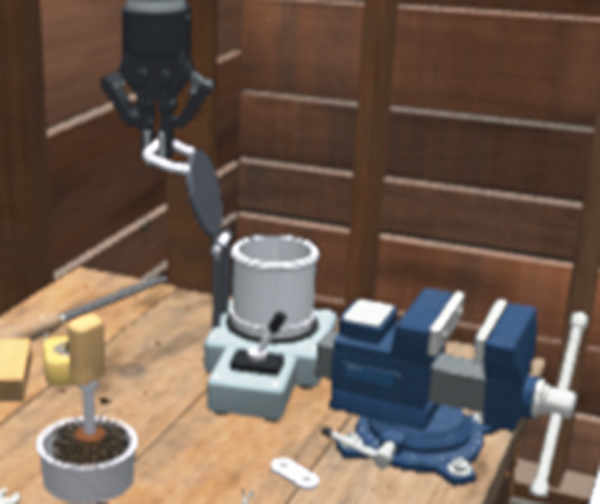

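Lid is up at 1.87 rad. Now I release it and go above the brush.

{"op": "jog_arm", "data": {
  "moves": [0.032, 0, 0, 0, 0, 0, 0, 0.032, 0, 0, 0, 0, 0, 0, 0.032, 0, 0, 0, 0, 0, 0, 0.032, -0.03, 0, 0, 0, 0, 0, 0.0854, -0.08, 0, 0, 0, 0, 0, 0.0854, -0.11, 0, 0, 0, 0, 0]
}}

```text
clock: 5.55
eef_pos: [0.6663, 0.0065, 0.3488]
orientation: [0.067, 0.705, 0.067, -0.703]
force: [0.5, 0.0, 1.7]
grip_width: 0.698
```

```bash
python3 - <<'E'
from h import *
go([.590,.292,.28],165); print(bot.sense()["joints"].round(2))
E
```

```text
t 5.55 pos [0.6663 0.0065 0.3488] jaw -169.1 F [0.5 0.  1.7] w 0.0596
  shift [ 0.0685 -0.2948  0.0212] turn [25.9 -0.2 -0. ]
[ 0.31  0.27  0.56  0.   -1.86 -0.12]
```

{"op": "jog_arm", "data": {
  "moves": [0.0854, 0, -0.1, 0.01, 10, 0, 0, 0.0854, 0.03, -0.295, 0.021, 26, 0, 0, 0.0854, 0.04, -0.295, 0.021, 26, 0, 0, 0.0854, 0.05, -0.295, 0.021, 26, 0, 0, 0.0854, 0.068, -0.295, 0.021, 26, 0, 0, 0.0854, 0.068, -0.295, 0.021, 26, 0, 0, 0.0854, 0.068, -0.295, 0.021, 26, 0, 0, 0.0854, 0.068, -0.295, 0.021, 26, 0, 0, 0.0854, 0.068, -0.295, 0.021, 26, 0, 0]
}}

```text
clock: 6.45
eef_pos: [0.5905, 0.2921, 0.2777]
orientation: [-0.093, 0.701, -0.093, -0.701]
force: [-0.2, -0.0, 0.8]
grip_width: 1.0
```

```bash
python3 - <<'E'
from h import *
d=snapshot("wrist"); go([.590,.292,.121],165)
im=d["frame"].copy()
for m in [(.59,.292,.172),(.5916,.2955,.043)]:
    u=w2pix(d,m,True); print(m,u.round(1)); cv2.circle(im,tuple(int(x) for x in u.round()),1,(0,0,255),-1)
u=w2pix(d,(.59,.292,.172),True).astype(int)
print(u)
np.save("w.npy",d["frame"]); import json; json.dump({k:(np.array(v).tolist()) for k,v in d.items() if k!="frame"},open("w.json","w"))
x0,y0=max(0,u[0]-100),max(0,u[1]-75); x0,y0=min(x0,312),min(y0,234); print(x0,y0)
cv2.imwrite("pics/w2.png",cv2.resize(im[y0:y0+150,x0:x0+200],None,fx=4,fy=4,interpolation=cv2.INTER_CUBIC))
E
```

```text
t 6.5 pos [0.5908 0.2916 0.2782] jaw 164.8 F [-0.6 -0.9 -0.6] w 0.0856
  shift [ 0.1572 -0.      0.0011] turn [-0.2 -0.1  0. ]
(0.59, 0.292, 0.172) [253.4 193.9]
(0.5916, 0.2955, 0.043) [252.5 168. ]
[253 193]
153 118
```

View pics/w2.png

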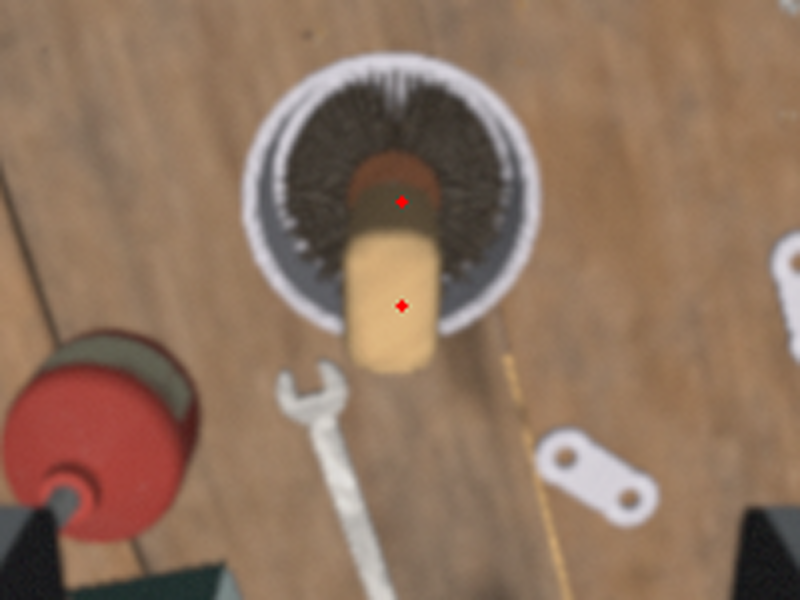

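The grip top sits at crop (393,302), square to the jaws, and the pot rim is centred at (392,196). Both are 2–3 mm from the estimate.

```bash
python3 - <<'E'
from h import *
import json; d=json.load(open("w.json")); d["frame"]=np.load("w.npy")
C=lambda u,v:(u/4+153-.375,v/4+118-.375)
g=pix2w(d,*C(393,302),.170,True); p=pix2w(d,*C(392,196),.042,True); hd=pix2w(d,*C(393,185),.054,True); print(g,p,hd)
go([g[0],g[1],.121],165)
L=[pix2w(d,*C(*q),.006,True) for q in((597,477),(567,457),(630,498))]; print(np.round(L,4))
E
```

```text
[0.5921033  0.29127184 0.17      ] [0.59358586 0.29332179 0.042     ] [0.59164868 0.28765336 0.054     ]
t 6.5 pos [0.5908 0.2916 0.2782] jaw 164.8 F [-0.6 -0.9 -0.6] w 0.0856
  shift [ 1.572e-01  1.000e-04 -1.200e-03] turn [-0.2 -0.1  0. ]
[[0.5481 0.4274 0.006 ]
 [0.5576 0.4158 0.006 ]
 [0.5372 0.44   0.006 ]]
```

{"op": "jog_arm", "data": {
  "moves": [0.06, 0.05, 0, -0.001, 0, 0, 0, 0.06, 0.1, 0, -0.001, 0, 0, 0, 0.06, 0.14, 0, -0.001, 0, 0, 0, 0.06, 0.157, 0, -0.001, 0, 0, 0, 0.06, 0.157, 0, -0.001, 0, 0, 0, 0.0, 0.157, 0, -0.001, 0, 0, 0, 0.0, 0.157, 0, -0.001, 0, 0, 0, 0.0, 0.157, 0, -0.001, 0, 0, 0, 0.0, 0.157, 0, -0.001, 0, 0, 0, 0.0, 0.157, 0, -0.001, 0, 0, 0],
  "squeeze": 60
}}

```text
clock: 7.5
eef_pos: [0.5925, 0.2928, 0.1229]
orientation: [-0.094, 0.702, -0.092, -0.7]
force: [1.3, 0.3, 6.2]
grip_width: 0.249
```

{"op": "jog_arm", "data": {
  "moves": [0, -0.03, 0, 0, 0, 0, 0, 0, -0.06, 0, 0, 0, 0, 0, 0, -0.1, 0, 0, 0, 0, 0, 0, -0.15, 0, 0, 0, 0, 0, 0, -0.2, 0, 0, 0, 0, 0, 0, -0.2, 0, 0, 0, 0, 0, 0, -0.2, 0, 0, 0, 0, 0]
}}

```text
clock: 8.2
eef_pos: [0.5913, 0.2929, 0.3213]
orientation: [-0.094, 0.701, -0.092, -0.701]
force: [1.2, 0.9, -3.9]
grip_width: 0.248
```

```bash
python3 - <<'E'
from h import *
go(tum(0,0,.321),165); print(bot.sense()["joints"].round(2))
d=snapshot("wrist"); cv2.imwrite("pics/w3.png",d["frame"]); 
u=w2pix(d,(.59,.292,.37),True).astype(int);print(u)
E
```

```text
t 8.2 pos [0.5913 0.2929 0.3213] jaw 164.9 F [ 1.2  0.9 -3.9] w 0.0212
  shift [-0.0006  0.3187 -0.022 ] turn [-0.1 -0.   0.2]
[ 0.76  0.23  0.46 -0.   -1.8  -1.03]
[256 304]
```

{"op": "jog_arm", "data": {
  "moves": [0, 0, 0.05, -0.003, 0, 0, 0, 0, 0, 0.09, -0.006, 0, 0, 0, 0, 0, 0.13, -0.009, 0, 0, 0, 0, 0, 0.17, -0.012, 0, 0, 0, 0, 0, 0.21, -0.015, 0, 0, 0, 0, 0, 0.25, -0.018, 0, 0, 0, 0, 0, 0.29, -0.02, 0, 0, 0, 0, 0, 0.319, -0.022, 0, 0, 0, 0, 0, 0.319, -0.022, 0, 0, 0, 0, 0, 0.319, -0.022, 0, 0, 0]
}}

```text
clock: 9.25
eef_pos: [0.5288, -0.0216, 0.3182]
orientation: [0.093, -0.7, 0.094, 0.702]
force: [-0.9, -0.1, -1.4]
grip_width: 0.249
```

```bash
python3 - <<'E'
from h import *
go(tum(0,0,.321),165)
d=snapshot("wrist"); im=d["frame"].copy(); 
for k in range(0,360,15):
    u=w2pix(d,tum(.045*np.cos(np.radians(k)),.045*np.sin(np.radians(k)),.145),True); im[int(round(u[1])),int(round(u[0]))]=(0,0,255)
s=bot.sense()
for z in(.204,.34-.0+.032): 
    u=w2pix(d,(s["eef_pos"][0],s["eef_pos"][1],z),True); im[int(round(u[1])),int(round(u[0]))]=(0,255,0)
cv2.imwrite("pics/w4.png",cv2.resize(im[110:310,150:350],None,fx=3,fy=3,interpolation=cv2.INTER_CUBIC))
E
```

```text
t 9.25 pos [ 0.5288 -0.0216  0.3182] jaw 164.8 F [-0.9 -0.1 -1.4] w 0.0213
  shift [-0.0028 -0.0013 -0.0004] turn [-0.2  0.2 -0. ]
```

View pics/w4.png

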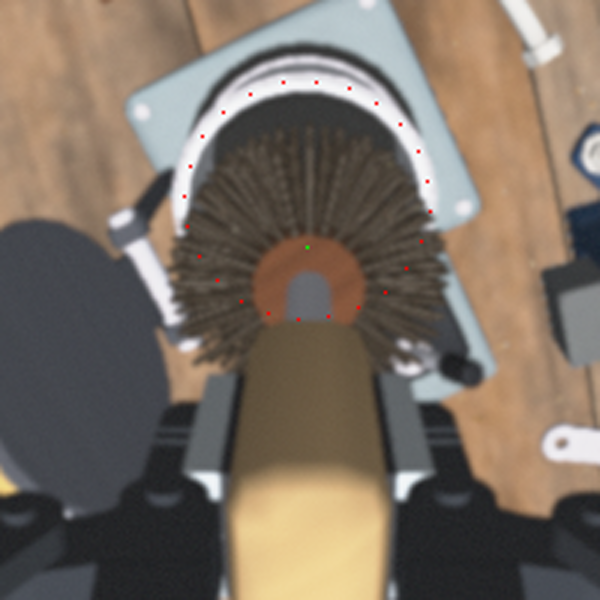

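The brush head (centre about (308,247)) lines up with the drum rim. Now scrubbing.

{"op": "jog_arm", "data": {
  "moves": [0, 0.03, -0.001, 0, 0, 0, 0, 0, 0.06, -0.001, 0, 0, 0, 0, 0, 0.09, -0.001, 0, 0, 0, 0, 0, 0.115, -0.001, 0, 0, 0, 0, 0, 0.13, -0.001, 0, 0, 0, 0, 0, 0.14, -0.001, 0, 0, 0, 0, 0, 0.144, -0.001, 0, 0, 0, 0, 0, 0.146, -0.001, 0, 0, 0, 0, 0, 0.147, -0.001, 0, 0, 0, 0, 0, 0.147, -0.001, 0, 0, 0, 0]
}}

```text
clock: 10.3
eef_pos: [0.5299, -0.0203, 0.1738]
orientation: [-0.093, 0.701, -0.093, -0.701]
force: [-0.3, -0.4, -2.2]
grip_width: 0.25
```

```bash
python3 - <<'E'
from h import *
go(tum(0,0,.173),165)
E
```

```text
t 10.3 pos [ 0.5299 -0.0203  0.1738] jaw 164.9 F [-0.3 -0.4 -2.2] w 0.0214
  shift [0.0008 0.0003 0.0003] turn [-0.1 -0.1  0. ]
```

{"op": "jog_arm", "data": {
  "moves": [0, 0.001, 0, 0, 0, 0, 0, 0, 0.002, 0, 0, 0, 0, 0, 0, 0.003, 0, 0, 0, 0, 0, 0, 0.004, 0, 0, 0, 0, 0, 0, 0.004, 0, 0, 0, 0, 0]
}}

```text
clock: 10.8
eef_pos: [0.53, -0.0207, 0.1728]
orientation: [-0.093, 0.702, -0.093, -0.7]
force: [-5.6, 1.7, 11.8]
grip_width: 0.251
```

{"op": "jog_arm", "data": {
  "moves": [0, -0.035, 0, 0, 0, 0, 0, 0, -0.07, 0, 0, 0, 0, 0, 0, -0.075, 0, 0, 0, 0, 0, 0, -0.075, 0, 0, 0, 0, 0, 0, -0.04, 0, 0, 0, 0, 0, 0, -0.01, 0, 0, 0, 0, 0, 0, -0.002, 0, 0, 0, 0, 0, 0, 0, 0, 0, 0, 0, 0, 0, 0, 0, 0, 0, 0, 0]
}}

```text
clock: 11.7
eef_pos: [0.5295, -0.0214, 0.1715]
orientation: [-0.092, 0.702, -0.094, -0.7]
force: [-5.7, -0.7, 12.7]
grip_width: 0.25
```

{"op": "jog_arm", "data": {
  "moves": [0, -0.035, 0, 0, 0, 0, 0, 0, -0.07, 0, 0, 0, 0, 0, 0, -0.075, 0, 0, 0, 0, 0, 0, -0.075, 0, 0, 0, 0, 0, 0, -0.04, 0, 0, 0, 0, 0, 0, -0.01, 0, 0, 0, 0, 0, 0, -0.002, 0, 0, 0, 0, 0, 0, 0, 0, 0, 0, 0, 0, 0, 0, 0, 0, 0, 0, 0]
}}

```text
clock: 12.6
eef_pos: [0.5292, -0.0211, 0.1703]
orientation: [-0.092, 0.701, -0.094, -0.701]
force: [-4.3, -0.6, 12.3]
grip_width: 0.248
```

{"op": "jog_arm", "data": {
  "moves": [0, -0.035, 0, 0, 0, 0, 0, 0, -0.07, 0, 0, 0, 0, 0, 0, -0.075, 0, 0, 0, 0, 0, 0, -0.075, 0, 0, 0, 0, 0, 0, -0.04, 0, 0, 0, 0, 0, 0, -0.01, 0, 0, 0, 0, 0, 0, -0.002, 0, 0, 0, 0, 0, 0, 0, 0, 0, 0, 0, 0, 0, 0, 0, 0, 0, 0, 0]
}}

```text
clock: 13.5
eef_pos: [0.5288, -0.0209, 0.1695]
orientation: [0.092, -0.701, 0.093, 0.701]
force: [-5.1, 1.1, 10.1]
grip_width: 0.251
```

{"op": "jog_arm", "data": {
  "moves": [0, -0.035, 0, 0, 0, 0, 0, 0, -0.07, 0, 0, 0, 0, 0, 0, -0.11, 0, 0, 0, 0, 0, 0, -0.15, 0, 0, 0, 0, 0, 0, -0.15, 0, 0, 0, 0, 0, 0, -0.15, 0, 0, 0, 0, 0]
}}

```text
clock: 14.1
eef_pos: [0.5295, -0.02, 0.3175]
orientation: [0.093, -0.7, 0.093, 0.702]
force: [-0.4, 0.4, -2.5]
grip_width: 0.249
```

```bash
python3 - <<'E'
from h import *
go([.5925,.2918,.321],165)
E
```

```text
t 14.1 pos [ 0.5295 -0.02    0.3175] jaw 164.9 F [-0.4  0.4 -2.5] w 0.0212
  shift [-0.0035 -0.3174  0.0204] turn [-0.1  0.1  0. ]
```

{"op": "jog_arm", "data": {
  "moves": [0, -0.003, -0.05, 0.003, 0, 0, 0, 0, -0.003, -0.09, 0.006, 0, 0, 0, 0, -0.003, -0.13, 0.009, 0, 0, 0, 0, -0.003, -0.17, 0.012, 0, 0, 0, 0, -0.003, -0.21, 0.015, 0, 0, 0, 0, -0.003, -0.25, 0.018, 0, 0, 0, 0, -0.003, -0.29, 0.02, 0, 0, 0, 0, -0.003, -0.317, 0.02, 0, 0, 0, 0, -0.003, -0.317, 0.02, 0, 0, 0, 0, -0.003, -0.317, 0.02, 0, 0, 0]
}}

```text
clock: 15.1
eef_pos: [0.5924, 0.2915, 0.3181]
orientation: [0.091, -0.699, 0.094, 0.703]
force: [-0.1, -0.7, -1.0]
grip_width: 0.251
```

```bash
python3 - <<'E'
from h import *
go([.5928,.2926,.120],165)
d=snapshot("wrist"); im=d["frame"].copy(); 
for k in range(0,360,15):
    u=w2pix(d,np.array([.5936,.2933,.042])+[.046*np.cos(np.radians(k)),.046*np.sin(np.radians(k)),0],True); im[int(round(u[1])),int(round(u[0]))]=(0,0,255)
s=bot.sense()
u=w2pix(d,(s["eef_pos"][0],s["eef_pos"][1],.203),True); im[int(round(u[1])),int(round(u[0]))]=(0,255,0)
cv2.imwrite("pics/w5.png",cv2.resize(im[110:310,150:350],None,fx=3,fy=3,interpolation=cv2.INTER_CUBIC))
E
```

```text
t 15.1 pos [0.5924 0.2915 0.3181] jaw 164.9 F [-0.1 -0.7 -1. ] w 0.0214
  shift [ 0.1981 -0.0021 -0.0008] turn [-0.1  0.2 -0.3]
```

View pics/w5.png

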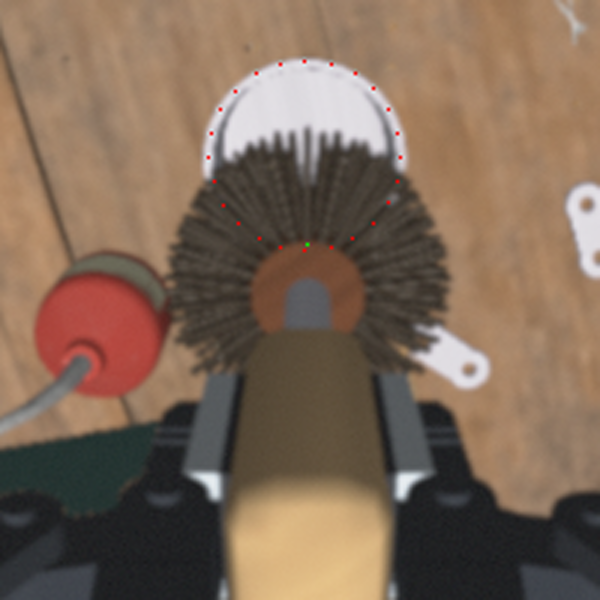

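The brush head is upright and the predicted pot rim matches the image. Lowering.

{"op": "jog_arm", "data": {
  "moves": [0, 0.05, -0.002, -0.001, 0, 0, 0, 0, 0.09, -0.002, -0.001, 0, 0, 0, 0, 0.13, -0.002, -0.001, 0, 0, 0, 0, 0.16, -0.002, -0.001, 0, 0, 0, 0, 0.18, -0.002, -0.001, 0, 0, 0, 0, 0.19, -0.002, -0.001, 0, 0, 0, 0, 0.194, -0.002, -0.001, 0, 0, 0, 0, 0.197, -0.002, -0.001, 0, 0, 0, 0, 0.199, -0.002, -0.001, 0, 0, 0, 0, 0.2, -0.002, -0.001, 0, 0, 0]
}}

```text
clock: 16.15
eef_pos: [0.5947, 0.2928, 0.123]
orientation: [-0.093, 0.701, -0.093, -0.701]
force: [0.3, -0.0, -1.7]
grip_width: 0.254
```

{"op": "jog_arm", "data": {
  "moves": [0, 0.001, 0, 0.001, 0, 0, 0, 0, 0.002, 0, 0.001, 0, 0, 0, 0, 0.003, 0, 0.001, 0, 0, 0, 0, 0.004, 0, 0.001, 0, 0, 0, 0, 0.004, 0, 0.001, 0, 0, 0]
}}

```text
clock: 16.65
eef_pos: [0.5937, 0.2931, 0.1196]
orientation: [-0.093, 0.701, -0.093, -0.701]
force: [-1.5, -0.3, 5.0]
grip_width: 0.245
```

{"op": "jog_arm", "data": {
  "moves": [0.03, 0, 0, 0, 0, 0, 0, 0.05, 0, 0, 0, 0, 0, 0, 0.07, 0, 0, 0, 0, 0, 0, 0.07, 0, 0, 0, 0, 0, 0, 0.07, -0.03, 0, 0, 0, 0, 0, 0.07, -0.07, 0, 0, 0, 0, 0, 0.07, -0.11, 0, 0, 0, 0, 0, 0.07, -0.16, 0, 0, 0, 0, 0, 0.07, -0.16, 0, 0, 0, 0, 0]
}}

```text
clock: 17.55
eef_pos: [0.5955, 0.2929, 0.2875]
orientation: [-0.096, 0.705, -0.091, -0.697]
force: [0.6, -0.3, 1.9]
grip_width: 0.821
```

```bash
cat > links.py <<'E'
from h import *
def links(n="top"):
    d=snapshot(n); im=d["frame"]; fish=n=="wrist"; hsv=cv2.cvtColor(im,cv2.COLOR_BGR2HSV)
    m=((hsv[...,1]<60)&(hsv[...,2]>130)).astype(np.uint8); nn,l,st,c=cv2.connectedComponentsWithStats(m); out=[]
    for i in range(1,nn):
        if st[i,4]<40 or st[i,4]>3000: continue
        ys,xs=np.nonzero(l==i); P=np.array([pix2w(d,x,y,.006,fish)[:2] for x,y in zip(xs,ys)])
        (cx,cy),(w,h),a=cv2.minAreaRect((P*1000).astype(np.float32))
        if not(45<max(w,h)<70 and 18<min(w,h)<36): continue
        ct=P.mean(0); _,V=np.linalg.eigh(np.cov((P-ct).T))
        print(n,c[i].round(1),"rect",round(cx/1000,4),round(cy/1000,4),round(w),round(h),"mean",ct.round(4),"yaw",np.degrees(np.arctan2(V[1,1],V[0,1])).round(1)%180)
    return d
E
python3 - <<'E'
from links import *
links("top"); d=links("wrist"); print(bot.sense()["eef_pos"],bot.sense()["joints"].round(2))
d=snapshot("wrist"); cv2.imwrite("pics/w6.png",d["frame"])
E
```

```text
top [162.2 201.6] rect 0.5453 0.427 26 56 mean [0.5456 0.4271] yaw 131.5
top [178.9 233.4] rect 0.4506 0.3791 24 56 mean [0.4507 0.3782] yaw 95.2
top [240.5 244.8] rect 0.4126 0.199 26 57 mean [0.4124 0.1988] yaw 155.5
top [209.5 256.2] rect 0.3823 0.2899 27 58 mean [0.3822 0.2898] yaw 105.0
top [252.7 266.9] rect 0.3516 0.1685 62 30 mean [0.3477 0.165 ] yaw 12.199999999999989
wrist [397.6  35.8] rect 0.3386 0.1653 58 32 mean [0.3351 0.1616] yaw 12.599999999999994
wrist [356.9  67. ] rect 0.4148 0.1994 26 57 mean [0.4153 0.1994] yaw 156.3
wrist [388.3 123. ] rect 0.3842 0.2905 28 59 mean [0.3843 0.2901] yaw 104.9
wrist [357.1 189. ] rect 0.4536 0.3794 26 58 mean [0.4534 0.3787] yaw 95.0
wrist [304.6 232.9] rect 0.5483 0.4275 25 57 mean [0.5482 0.4274] yaw 129.5
wrist [233.4 322.6] rect 0.7131 0.5728 24 50 mean [0.7093 0.5749] yaw 94.6
[0.59387852 0.29316549 0.27977596] [ 0.76  0.22  0.37 -0.   -1.72 -1.02]
```

View pics/w6.png

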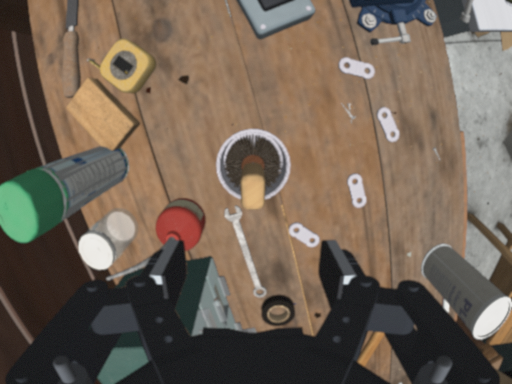

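Brush stands in its pot, bristles down. The four links are at fixed places where both cameras agree to within 3 mm. I'll pick link A (the leftmost) first.

```bash
python3 - <<'E'
from h import *
go([.5473,.4273,.10],220.3)
E
```

```text
t 17.7 pos [0.5934 0.293  0.2776] jaw 164.9 F [-0.1  1.  -0.5] w 0.0696
  shift [ 0.1776 -0.1176  0.0794] turn [-55.4   0.    0. ]
```

{"op": "jog_arm", "data": {
  "moves": [0.045, 0, -0.05, 0.034, -8, 0, 0, 0.045, 0, -0.09, 0.06, -16, 0, 0, 0.045, 0.02, -0.117, 0.079, -24, 0, 0, 0.045, 0.07, -0.117, 0.079, -32, 0, 0, 0.045, 0.12, -0.117, 0.079, -40, 0, 0, 0.045, 0.16, -0.117, 0.079, -48, 0, 0, 0.045, 0.178, -0.117, 0.079, -55, 0, 0, 0.045, 0.178, -0.117, 0.079, -55, 0, 0, 0.045, 0.178, -0.117, 0.079, -55, 0, 0]
}}

```text
clock: 18.6
eef_pos: [0.5477, 0.426, 0.0997]
orientation: [-0.241, -0.665, -0.24, 0.665]
force: [0.0, -0.6, -0.1]
grip_width: 0.526
```

```bash
python3 - <<'E'
from links import *
links("wrist"); go([.5473,.4273,.001],220.3)
E
```

```text
wrist [494.8 112.6] rect 0.4143 0.1995 26 57 mean [0.4149 0.1994] yaw 155.3
wrist [249.3 198.7] rect 0.5481 0.4278 24 56 mean [0.5486 0.4276] yaw 129.9
wrist [461.6 198. ] rect 0.3835 0.2907 25 57 mean [0.3836 0.2909] yaw 104.2
wrist [364.5 223.5] rect 0.4528 0.3796 24 56 mean [0.4531 0.3794] yaw 94.5
t 18.65 pos [0.5482 0.4266 0.1013] jaw -140.3 F [-0.8  0.1  0.8] w 0.045
  shift [ 0.1003 -0.0012  0.0004] turn [-0.6 -0.1 -0. ]
```

{"op": "jog_arm", "data": {
  "moves": [0.045, 0.05, -0.001, 0, 0, 0, 0, 0.045, 0.085, -0.001, 0, 0, 0, 0, 0.045, 0.096, -0.001, 0, 0, 0, 0, 0.045, 0.1, -0.001, 0, 0, 0, 0, 0.045, 0.1, -0.001, 0, 0, 0, 0, 0.0, 0.1, -0.001, 0, 0, 0, 0, 0.0, 0.1, -0.001, 0, 0, 0, 0, 0.0, 0.1, -0.001, 0, 0, 0, 0, 0.0, 0.1, -0.001, 0, 0, 0, 0, 0.0, 0.1, -0.001, 0, 0, 0, 0],
  "squeeze": 50
}}

```text
clock: 19.65
eef_pos: [0.5482, 0.4283, 0.0031]
orientation: [0.241, 0.666, 0.242, -0.663]
force: [-1.5, -0.3, 6.6]
grip_width: 0.231
```

{"op": "jog_arm", "data": {
  "moves": [0, -0.01, 0, 0, 0, 0, 0, 0, -0.05, 0, 0, 0, 0, 0, 0, -0.1, 0, 0, 0, 0, 0, 0, -0.15, 0, 0, 0, 0, 0, 0, -0.2, 0, 0, 0, 0, 0, 0, -0.25, 0, 0, 0, 0, 0, 0, -0.25, 0, 0, 0, 0, 0]
}}

```text
clock: 20.35
eef_pos: [0.5491, 0.4277, 0.2614]
orientation: [0.239, 0.67, 0.243, -0.66]
force: [0.7, -1.0, 0.8]
grip_width: 0.232
```

```bash
python3 - <<'E'
from h import *
go(tum(0,0,.25),190.8)
d=snapshot("wrist"); np.save("held.npy",d["frame"])
E
```

```text
t 20.35 pos [0.5491 0.4277 0.2614] jaw -140.2 F [ 0.7 -1.   0.8] w 0.0198
  shift [0.0067 0.3315 0.3023] turn [29.  -0.8  0.2]
```

{"op": "jog_arm", "data": {
  "moves": [0, 0.005, 0.036, 0.033, 3, 0, 0, 0, 0.005, 0.072, 0.066, 6, 0, 0, 0, 0.005, 0.108, 0.099, 9, 0, 0, 0, 0.005, 0.144, 0.132, 12, 0, 0, 0, 0.005, 0.18, 0.165, 15, 0, 0, 0, 0.005, 0.216, 0.198, 18, 0, 0, 0, 0.005, 0.252, 0.231, 22, 0, 0, 0, 0.005, 0.288, 0.264, 26, 0, 0, 0, 0.005, 0.332, 0.302, 29, 0, 0, 0, 0.005, 0.332, 0.302, 29, 0, 0]
}}

```text
clock: 21.4
eef_pos: [0.5272, -0.0254, 0.2448]
orientation: [-0.065, -0.704, -0.065, 0.704]
force: [0.3, -0.0, -1.3]
grip_width: 0.226
```

```bash
python3 - <<'E'
from h import *
go(tum(0,0,.115),190.8)
d=snapshot("wrist"); cv2.imwrite("pics/w7.png",cv2.resize(d["frame"][80:330,100:400],None,fx=2,fy=2,interpolation=cv2.INTER_CUBIC))
E
```

```text
t 21.4 pos [ 0.5272 -0.0254  0.2448] jaw -169.5 F [ 0.3 -0.  -1.3] w 0.0193
  shift [ 0.1298 -0.0045 -0.0032] turn [-0.3  0.  -0. ]
```

View pics/w7.png

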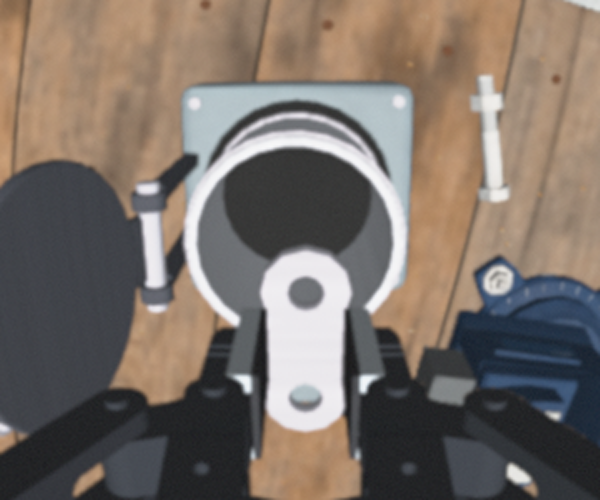

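Link held flat over the empty drum. Lowering into the drum and dropping it.

{"op": "jog_arm", "data": {
  "moves": [0, 0, -0.005, -0.003, 0, 0, 0, 0, 0.04, -0.005, -0.003, 0, 0, 0, 0, 0.08, -0.005, -0.003, 0, 0, 0, 0, 0.11, -0.005, -0.003, 0, 0, 0, 0, 0.13, -0.005, -0.003, 0, 0, 0, 0, 0.13, -0.005, -0.003, 0, 0, 0, 0.04, 0.13, -0.005, -0.003, 0, 0, 0, 0.04, 0.13, -0.005, -0.003, 0, 0, 0, 0.04, 0.13, -0.005, -0.003, 0, 0, 0, 0.04, 0.12, -0.005, -0.003, 0, 0, 0]
}}

```text
clock: 22.45
eef_pos: [0.5299, -0.0156, 0.125]
orientation: [-0.067, -0.704, -0.067, 0.704]
force: [0.0, 0.4, -0.1]
grip_width: 0.467
```

{"op": "jog_arm", "data": {
  "moves": [0.04, -0.03, 0, 0, 0, 0, 0, 0.04, -0.06, 0, 0, 0, 0, 0, 0.04, -0.1, 0, 0, 0, 0, 0, 0.04, -0.12, 0, 0, 0, 0, 0, 0.04, -0.12, 0, 0, 0, 0, 0]
}}

```text
clock: 22.95
eef_pos: [0.5316, -0.016, 0.2506]
orientation: [0.067, 0.707, 0.067, -0.701]
force: [-0.1, 0.1, -0.4]
grip_width: 0.469
```

```bash
python3 - <<'E'
from links import *
links("top")
d=snapshot("wrist"); cv2.imwrite("pics/w8.png",d["frame"])
go([.4528,.3794,.25],185)
E
```

```text
top [179.  233.4] rect 0.4506 0.3792 25 56 mean [0.4507 0.3779] yaw 94.3
t 23.05 pos [ 0.5304 -0.0157  0.246 ] jaw -169.1 F [ 0.   0.7 -0.3] w 0.04
  shift [-0.0037 -0.4026  0.0016] turn [ 5.9 -0.1  0. ]
```

{"op": "jog_arm", "data": {
  "moves": [0.045, 0, -0.045, 0, 0, 0, 0, 0.045, 0, -0.09, 0, 1, 0, 0, 0.045, 0, -0.135, 0, 2, 0, 0, 0.045, 0, -0.18, 0.001, 3, 0, 0, 0.045, 0, -0.225, 0.001, 4, 0, 0, 0.045, 0.0, -0.27, 0.001, 5, 0, 0, 0.045, 0.03, -0.315, 0.002, 6, 0, 0, 0.045, 0.06, -0.36, 0.002, 6, 0, 0, 0.045, 0.1, -0.403, 0.002, 6, 0, 0, 0.045, 0.14, -0.403, 0.002, 6, 0, 0]
}}

```text
clock: 24.05
eef_pos: [0.4516, 0.3822, 0.1072]
orientation: [0.03, 0.707, 0.032, -0.706]
force: [-0.2, 1.1, -1.6]
grip_width: 0.527
```

{"op": "jog_arm", "data": {
  "moves": [0.045, 0.005, 0, 0, 0, 0, 0, 0.045, 0.005, 0, 0, 0, 0, 0, 0.045, 0.005, 0, 0, 0, 0, 0]
}}

```text
clock: 24.35
eef_pos: [0.4534, 0.3789, 0.1052]
orientation: [0.029, 0.707, 0.031, -0.706]
force: [0.3, 0.1, 1.1]
grip_width: 0.525
```

```bash
python3 - <<'E'
from links import *
links("wrist"); go([.4528,.3795,.001],184.6)
E
```

```text
wrist [345.  101.2] rect 0.3844 0.2909 25 57 mean [0.3841 0.2906] yaw 104.9
wrist [253.2 195.3] rect 0.453 0.3791 24 57 mean [0.4531 0.3783] yaw 94.3
wrist [ 44.3 317.3] rect 0.7204 0.5716 33 63 mean [0.715  0.5709] yaw 81.5
t 24.4 pos [0.4536 0.3792 0.1058] jaw -175.2 F [-0.3  0.   0.3] w 0.045
  shift [ 1.048e-01 -1.000e-04  1.100e-03] turn [ 0.2 -0.2  0.2]
```

{"op": "jog_arm", "data": {
  "moves": [0.045, 0.05, 0, 0.001, 0, 0, 0, 0.045, 0.09, 0, 0.001, 0, 0, 0, 0.045, 0.101, 0, 0.001, 0, 0, 0, 0.045, 0.104, 0, 0.001, 0, 0, 0, 0.045, 0.105, 0, 0.001, 0, 0, 0, 0.0, 0.105, 0, 0.001, 0, 0, 0, 0.0, 0.105, 0, 0.001, 0, 0, 0, 0.0, 0.105, 0, 0.001, 0, 0, 0, 0.0, 0.105, 0, 0.001, 0, 0, 0, 0.0, 0.105, 0, 0.001, 0, 0, 0]
}}

```text
clock: 25.4
eef_pos: [0.4523, 0.3801, 0.0005]
orientation: [0.029, 0.707, 0.031, -0.705]
force: [-1.4, -0.7, 5.7]
grip_width: 0.235
```

{"op": "jog_arm", "data": {
  "moves": [0, -0.01, 0, 0, 0, 0, 0, 0, -0.05, 0, 0, 0, 0, 0, 0, -0.1, 0, 0, 0, 0, 0, 0, -0.15, 0, 0, 0, 0, 0, 0, -0.2, 0, 0, 0, 0, 0, 0, -0.245, 0, 0, 0, 0, 0, 0, -0.245, 0, 0, 0, 0, 0]
}}

```text
clock: 26.1
eef_pos: [0.4532, 0.3799, 0.2524]
orientation: [0.027, 0.71, 0.033, -0.703]
force: [0.7, 0.6, -0.8]
grip_width: 0.235
```

```bash
python3 - <<'E'
from links import *
go(tum(0,0,.25),190.8); links("top")
E
```

```text
t 26.1 pos [0.4532 0.3799 0.2524] jaw -175.1 F [ 0.7  0.6 -0.8] w 0.0201
  shift [-0.0008  0.4054 -0.042 ] turn [-5.9 -0.6  0.5]
top [240.5 244.8] rect 0.4126 0.199 26 57 mean [0.4124 0.1988] yaw 155.5
top [209.5 256.2] rect 0.3823 0.2899 27 58 mean [0.3821 0.2898] yaw 105.1
top [252.7 267. ] rect 0.3516 0.1685 62 30 mean [0.3475 0.1651] yaw 11.699999999999989
```

{"op": "jog_arm", "data": {
  "moves": [0, 0, 0.045, -0.004, 0, 0, 0, 0, 0, 0.09, -0.009, -1, 0, 0, 0, 0, 0.135, -0.013, -2, 0, 0, 0, 0, 0.18, -0.018, -3, 0, 0, 0, 0, 0.225, -0.023, -4, 0, 0, 0, 0, 0.27, -0.028, -5, 0, 0, 0, 0, 0.315, -0.033, -6, 0, 0, 0, 0, 0.36, -0.038, -6, 0, 0, 0, 0, 0.405, -0.042, -6, 0, 0, 0, 0, 0.405, -0.042, -6, 0, 0]
}}

```text
clock: 27.15
eef_pos: [0.5272, -0.0255, 0.2418]
orientation: [-0.065, -0.703, -0.065, 0.705]
force: [0.1, -0.2, -1.0]
grip_width: 0.237
```

{"op": "jog_arm", "data": {
  "moves": [0, 0.0, 0, 0, 0, 0, 0, 0, 0.0, 0, 0, 0, 0, 0, 0, 0, 0, 0, 0, 0, 0]
}}

```text
clock: 27.45
eef_pos: [0.5274, -0.02, 0.2424]
orientation: [-0.068, -0.704, -0.068, 0.704]
force: [-0.2, -0.4, -1.0]
grip_width: 0.238
```

```bash
python3 - <<'E'
from h import *
go(tum(0,0,.115),190.8)
E
```

```text
t 27.45 pos [ 0.5274 -0.02    0.2424] jaw -169.0 F [-0.2 -0.4 -1. ] w 0.0203
  shift [ 0.1274  0.0009 -0.002 ] turn [0.2 0.  0. ]
```

{"op": "jog_arm", "data": {
  "moves": [0, 0.04, 0.001, -0.002, 0, 0, 0, 0, 0.08, 0.001, -0.002, 0, 0, 0, 0, 0.11, 0.001, -0.002, 0, 0, 0, 0, 0.127, 0.001, -0.002, 0, 0, 0, 0, 0.127, 0.001, -0.002, 0, 0, 0, 0.04, 0.127, 0.001, -0.002, 0, 0, 0, 0.04, 0.127, 0.001, -0.002, 0, 0, 0, 0.04, 0.127, 0.001, -0.002, 0, 0, 0, 0.04, 0.1, 0.001, -0.002, 0, 0, 0, 0.04, 0.06, 0.001, -0.002, 0, 0, 0]
}}

```text
clock: 28.45
eef_pos: [0.5287, -0.0217, 0.1819]
orientation: [-0.067, -0.703, -0.067, 0.705]
force: [1.0, 0.7, 0.7]
grip_width: 0.466
```

{"op": "jog_arm", "data": {
  "moves": [0.04, -0.03, 0, 0, 0, 0, 0, 0.04, -0.06, 0, 0, 0, 0, 0, 0.04, -0.06, 0, 0, 0, 0, 0, 0.04, -0.06, 0, 0, 0, 0, 0]
}}

```text
clock: 28.85
eef_pos: [0.5301, -0.0215, 0.244]
orientation: [0.067, 0.705, 0.067, -0.703]
force: [-0.2, 0.8, -0.2]
grip_width: 0.472
```

```bash
python3 - <<'E'
from links import *
links("wrist");links("top")
go([.3838,.2907,.25],194.8);print(bot.sense()["joints"].round(2))
E
```

```text
wrist [414.6 231.1] rect 0.2576 0.0383 26 51 mean [0.2624 0.0297] yaw 96.2
wrist [420.2 255.2] rect 0.2309 0.0744 34 55 mean [0.2323 0.0691] yaw 167.7
wrist [291.1 308.6] rect 0.4235 0.2 25 48 mean [0.4249 0.1965] yaw 138.5
wrist [478.7 333.3] rect -0.0513 0.2499 24 58 mean [-0.0563  0.2506] yaw 142.1
wrist [ 81.4 362.9] rect 0.8242 0.4782 19 53 mean [0.8244 0.4775] yaw 98.8
wrist [423.4 362.7] rect 0.0751 0.3335 19 51 mean [0.0746 0.3321] yaw 104.3
wrist [490.  378.4] rect -0.287 0.4518 23 61 mean [-0.2866  0.4514] yaw 126.2
top [209.2 256.4] rect 0.382 0.291 27 56 mean [0.3817 0.2907] yaw 104.2
t 28.95 pos [ 0.5295 -0.0216  0.2419] jaw -169.1 F [ 0.3 -0.2 -0.1] w 0.0399
  shift [-0.0078 -0.3342  0.0841] turn [-3.9  0.1  0. ]
[ 0.34 -0.14 -0.07 -0.   -1.64 -0.15]
```

{"op": "jog_arm", "data": {
  "moves": [0.045, -0.01, -0.045, 0.011, 0, 0, 0, 0.045, -0.01, -0.09, 0.022, -1, 0, 0, 0.045, -0.01, -0.135, 0.034, -2, 0, 0, 0.045, -0.01, -0.18, 0.045, -3, 0, 0, 0.045, -0.01, -0.225, 0.057, -4, 0, 0, 0.045, -0.01, -0.27, 0.068, -4, 0, 0, 0.045, 0.0, -0.315, 0.079, -4, 0, 0, 0.045, 0.04, -0.334, 0.084, -4, 0, 0, 0.045, 0.09, -0.334, 0.084, -4, 0, 0, 0.045, 0.138, -0.334, 0.084, -4, 0, 0]
}}

```text
clock: 29.95
eef_pos: [0.3831, 0.2907, 0.1019]
orientation: [-0.092, -0.701, -0.092, 0.701]
force: [1.1, 1.0, -0.9]
grip_width: 0.527
```

{"op": "jog_arm", "data": {
  "moves": [0.045, 0.003, 0, 0, 0, 0, 0, 0.045, 0.003, 0, 0, 0, 0, 0, 0.045, 0.003, 0, 0, 0, 0, 0]
}}

```text
clock: 30.25
eef_pos: [0.3855, 0.2914, 0.1049]
orientation: [0.091, 0.702, 0.092, -0.7]
force: [-0.4, 0.5, 1.2]
grip_width: 0.524
```

```bash
python3 - <<'E'
from links import *
links("wrist"); go([.3840,.2907,.001],194.6)
E
```

```text
wrist [340.   58.9] rect 0.3529 0.1525 32 66 mean [0.3461 0.159 ] yaw 9.900000000000006
wrist [246.8  81.5] rect 0.4148 0.1997 29 56 mean [0.4145 0.1998] yaw 155.4
wrist [254.5 194.8] rect 0.3842 0.2907 24 56 mean [0.3842 0.2898] yaw 104.4
t 30.3 pos [0.3855 0.2915 0.1051] jaw -165.1 F [-0.3 -0.3  0. ] w 0.0452
  shift [0.1041 0.0007 0.0021] turn [ 0.3 -0.2  0.2]
```

{"op": "jog_arm", "data": {
  "moves": [0.045, 0.05, 0.001, 0.002, 0, 0, 0, 0.045, 0.09, 0.001, 0.002, 0, 0, 0, 0.045, 0.1, 0.001, 0.002, 0, 0, 0, 0.045, 0.103, 0.001, 0.002, 0, 0, 0, 0.045, 0.104, 0.001, 0.002, 0, 0, 0, 0.0, 0.104, 0.001, 0.002, 0, 0, 0, 0.0, 0.104, 0.001, 0.002, 0, 0, 0, 0.0, 0.104, 0.001, 0.002, 0, 0, 0, 0.0, 0.104, 0.001, 0.002, 0, 0, 0, 0.0, 0.104, 0.001, 0.002, 0, 0, 0]
}}

```text
clock: 31.3
eef_pos: [0.3836, 0.2903, 0.0005]
orientation: [0.091, 0.702, 0.093, -0.7]
force: [-2.3, 0.3, 5.7]
grip_width: 0.235
```

{"op": "jog_arm", "data": {
  "moves": [0, -0.01, 0, 0, 0, 0, 0, 0, -0.05, 0, 0, 0, 0, 0, 0, -0.1, 0, 0, 0, 0, 0, 0, -0.15, 0, 0, 0, 0, 0, 0, -0.2, 0, 0, 0, 0, 0, 0, -0.245, 0, 0, 0, 0, 0, 0, -0.245, 0, 0, 0, 0, 0, 0, -0.245, 0, 0, 0, 0, 0]
}}

```text
clock: 32.1
eef_pos: [0.3827, 0.2893, 0.2447]
orientation: [0.09, 0.702, 0.093, -0.7]
force: [-0.5, 0.7, -1.0]
grip_width: 0.241
```

```bash
python3 - <<'E'
from links import *
go(tum(0,0,.25),190.8); links("top")
E
```

```text
t 32.1 pos [0.3827 0.2893 0.2447] jaw -165.1 F [-0.5  0.7 -1. ] w 0.0206
  shift [-0.0061  0.3371 -0.0624] turn [ 4.1 -0.1  0.2]
top [240.4 244.8] rect 0.4125 0.199 26 57 mean [0.4124 0.199 ] yaw 156.0
top [252.6 266.8] rect 0.3522 0.1687 60 30 mean [0.348  0.1651] yaw 11.900000000000006
```

{"op": "jog_arm", "data": {
  "moves": [0, -0.006, 0.045, -0.008, 0, 0, 0, 0, -0.006, 0.09, -0.016, 1, 0, 0, 0, -0.006, 0.135, -0.025, 2, 0, 0, 0, -0.006, 0.18, -0.033, 3, 0, 0, 0, -0.006, 0.225, -0.041, 4, 0, 0, 0, -0.006, 0.27, -0.05, 4, 0, 0, 0, -0.006, 0.315, -0.058, 4, 0, 0, 0, -0.006, 0.337, -0.062, 4, 0, 0, 0, -0.006, 0.337, -0.062, 4, 0, 0, 0, -0.006, 0.337, -0.062, 4, 0, 0]
}}

```text
clock: 33.15
eef_pos: [0.5285, -0.0213, 0.2472]
orientation: [-0.067, -0.703, -0.067, 0.705]
force: [0.3, -0.1, -0.0]
grip_width: 0.236
```

{"op": "jog_arm", "data": {
  "moves": [0, 0.0, 0, 0, 0, 0, 0, 0, 0.0, 0, 0, 0, 0, 0, 0, 0, 0, 0, 0, 0, 0]
}}

```text
clock: 33.45
eef_pos: [0.5288, -0.02, 0.2488]
orientation: [0.067, 0.704, 0.068, -0.704]
force: [0.1, -0.0, 0.0]
grip_width: 0.238
```

```bash
python3 - <<'E'
from h import *
go(tum(0,0,.115),190.8)
E
```

```text
t 33.45 pos [ 0.5288 -0.02    0.2488] jaw -169.0 F [ 0.1 -0.   0. ] w 0.0203
  shift [ 0.1338  0.0006 -0.0005] turn [ 0.2 -0.   0. ]
```

{"op": "jog_arm", "data": {
  "moves": [0, 0.04, 0.001, 0, 0, 0, 0, 0, 0.08, 0.001, 0, 0, 0, 0, 0, 0.12, 0.001, 0, 0, 0, 0, 0, 0.133, 0.001, 0, 0, 0, 0, 0, 0.133, 0.001, 0, 0, 0, 0, 0.04, 0.133, 0.001, 0, 0, 0, 0, 0.04, 0.133, 0.001, 0, 0, 0, 0, 0.04, 0.133, 0.001, 0, 0, 0, 0, 0.04, 0.1, 0.001, 0, 0, 0, 0, 0.04, 0.06, 0.001, 0, 0, 0, 0]
}}

```text
clock: 34.45
eef_pos: [0.5285, -0.0219, 0.1889]
orientation: [-0.067, -0.703, -0.067, 0.705]
force: [1.3, 0.7, 0.7]
grip_width: 0.468
```

{"op": "jog_arm", "data": {
  "moves": [0.04, -0.03, 0, 0, 0, 0, 0, 0.04, -0.06, 0, 0, 0, 0, 0, 0.04, -0.06, 0, 0, 0, 0, 0, 0.04, -0.06, 0, 0, 0, 0, 0]
}}

```text
clock: 34.85
eef_pos: [0.5296, -0.0216, 0.2501]
orientation: [0.067, 0.705, 0.067, -0.703]
force: [-0.2, -0.5, -1.1]
grip_width: 0.463
```

```bash
python3 - <<'E'
from links import *
go([.4143,.1996,.25],245.5)
d=snapshot("wrist"); cv2.imwrite("pics/w9.png",cv2.resize(d["frame"][80:380,60:460],None,fx=2,fy=2,interpolation=cv2.INTER_CUBIC))
E
```

```text
t 34.85 pos [ 0.5296 -0.0216  0.2501] jaw -169.1 F [-0.2 -0.5 -1.1] w 0.0395
  shift [ 0.     -0.239   0.0715] turn [-54.6  -0.2  -0. ]
```

View pics/w9.png

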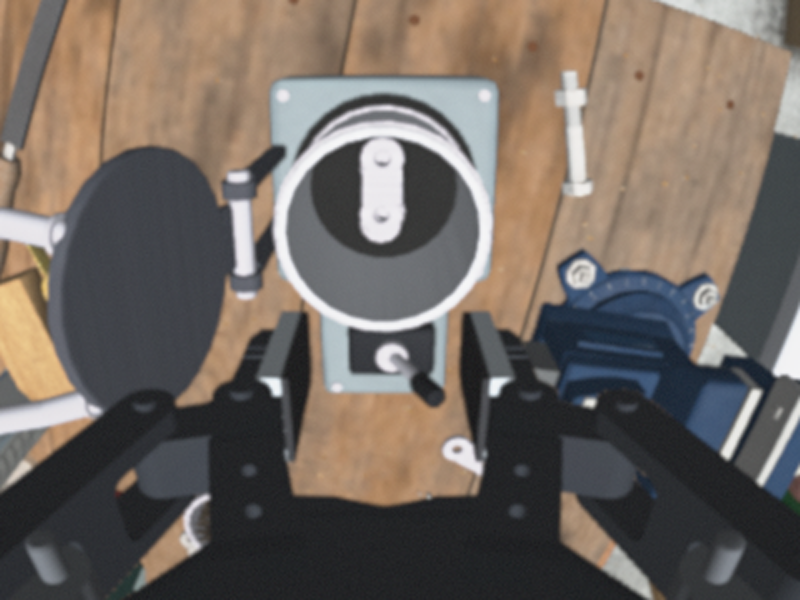

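Three links lie flat and stacked in the drum. The last link is near the vice's handle tip, so I'll triangulate that before going in.

```bash
python3 - <<'E'
from links import *
d=snapshot("top");s=snapshot("scene")
def tri(a,b):
    A=[];B=[]
    M=np.zeros((3,3));v=np.zeros(3)
    for dd,p in((d,a),(s,b)):
        r=ray(dd,*p);r/=np.linalg.norm(r);Q=np.eye(3)-np.outer(r,r);M+=Q;v+=Q@dd["eye"]
    return np.linalg.solve(M,v)
P=lambda u,v:(u/3.6+145-.36,v/3.6+150-.36)
PS=lambda u,v:(u/3.6+190-.36,v/3.6+140-.36)
print("tip",tri(P(383,368),PS(490,358)),"bar end",tri(P(384,440),PS(578,400)))
print("anvil corner left",tri(P(475,352),PS(522,165)))
E
```

```text
tip [0.39332584 0.16923431 0.03880186] bar end [0.33461663 0.16931299 0.02319976]
anvil corner left [0.40405181 0.10440021 0.15003139]
```

```bash
python3 - <<'E'
from links import *
go([.4256,.1947,.25],245.5); print(bot.sense()["joints"].round(2))
E
```

```text
t 35.0 pos [ 0.5289 -0.0218  0.2477] jaw -169.1 F [ 0.1  0.2 -0. ] w 0.0397
  shift [-0.0021 -0.2321  0.0605] turn [-54.6   0.1   0.1]
[ 0.34 -0.14 -0.06 -0.   -1.65 -0.15]
```

{"op": "jog_arm", "data": {
  "moves": [0.036, 0, -0.035, 0.01, -8, 0, 0, 0.036, 0, -0.07, 0.02, -16, 0, 0, 0.036, 0, -0.11, 0.03, -24, 0, 0, 0.036, 0, -0.15, 0.04, -32, 0, 0, 0.036, 0, -0.19, 0.05, -40, 0, 0, 0.036, 0, -0.232, 0.06, -48, 0, 0, 0.036, 0.0, -0.232, 0.06, -54.6, 0, 0, 0.036, 0.04, -0.232, 0.06, -54.6, 0, 0, 0.036, 0.09, -0.232, 0.06, -54.6, 0, 0, 0.036, 0.14, -0.232, 0.06, -54.6, 0, 0]
}}

```text
clock: 36.0
eef_pos: [0.426, 0.1947, 0.1066]
orientation: [0.382, 0.595, 0.383, -0.595]
force: [0.7, 1.3, -0.7]
grip_width: 0.419
```

{"op": "jog_arm", "data": {
  "moves": [0.036, 0.0, 0, 0, 0, 0, 0, 0.036, 0, 0, 0, 0, 0, 0, 0.036, 0, 0, 0, 0, 0, 0]
}}

```text
clock: 36.3
eef_pos: [0.428, 0.1956, 0.1123]
orientation: [0.383, 0.596, 0.382, -0.593]
force: [0.5, 0.2, 0.4]
grip_width: 0.418
```

```bash
python3 - <<'E'
from links import *
d=links("wrist"); go([.4256,.1947,.001],245.5)
cv2.imwrite("pics/w10.png",cv2.resize(d["frame"][80:330,110:410],None,fx=2.4,fy=2.4,interpolation=cv2.INTER_CUBIC))
E
```

```text
wrist [432.7 158.5] rect 0.3838 0.0261 32 54 mean [0.3877 0.0213] yaw 76.2
wrist [253.5 207.1] rect 0.4153 0.1999 25 57 mean [0.4158 0.1993] yaw 155.7
t 36.35 pos [0.428  0.1957 0.1123] jaw -114.5 F [-0.8 -0.  -0.3] w 0.0359
  shift [ 0.1113 -0.002   0.0024] turn [-0.  -0.3 -0.1]
```

View pics/w10.png

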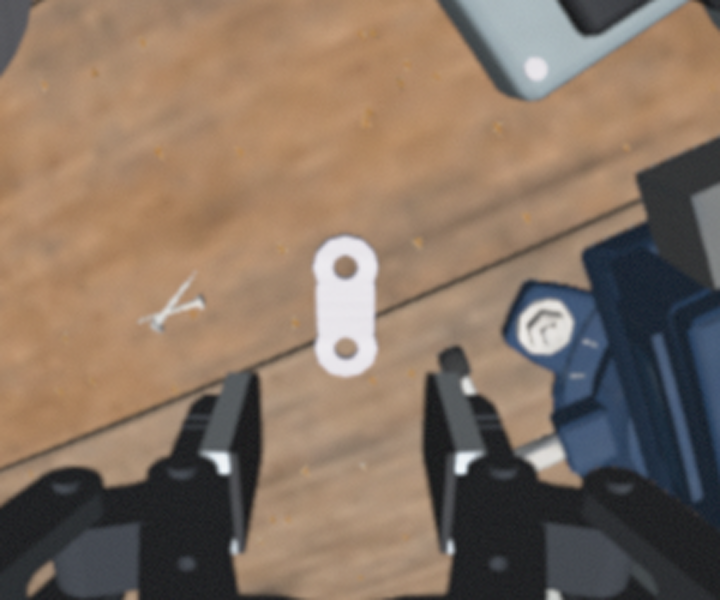

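{"op": "jog_arm", "data": {
  "moves": [0.036, 0.03, 0.001, 0.002, 0, 0, 0, 0.036, 0.06, 0.001, 0.002, 0, 0, 0, 0.036, 0.07, 0.001, 0.002, 0, 0, 0, 0.036, 0.08, 0.001, 0.002, 0, 0, 0, 0.036, 0.09, 0.001, 0.002, 0, 0, 0]
}}

```text
clock: 36.85
eef_pos: [0.4277, 0.1934, 0.0202]
orientation: [0.382, 0.596, 0.383, -0.594]
force: [-0.2, 0.0, 0.0]
grip_width: 0.421
```

```bash
python3 - <<'E'
from links import *
go([.4272,.1944,.001],245.5)
E
```

```text
t 36.85 pos [0.4277 0.1934 0.0202] jaw -114.5 F [-0.2  0.   0. ] w 0.0359
  shift [ 0.0192 -0.0009 -0.0007] turn [-0.  -0.2 -0.1]
```

{"op": "jog_arm", "data": {
  "moves": [0.036, 0.01, 0, 0, 0, 0, 0, 0.036, 0.016, 0, 0, 0, 0, 0, 0.036, 0.02, 0, 0, 0, 0, 0, 0.036, 0.02, 0, 0, 0, 0, 0, 0.0, 0.02, 0, 0, 0, 0, 0, 0.0, 0.02, 0, 0, 0, 0, 0, 0.0, 0.02, 0, 0, 0, 0, 0, 0.0, 0.02, 0, 0, 0, 0, 0, 0.0, 0.02, 0, 0, 0, 0, 0]
}}

```text
clock: 37.75
eef_pos: [0.4276, 0.1929, 0.0004]
orientation: [0.383, 0.596, 0.382, -0.594]
force: [-0.8, -1.2, 5.8]
grip_width: 0.244
```

{"op": "jog_arm", "data": {
  "moves": [0, -0.01, 0, 0, 0, 0, 0, 0, -0.03, 0, 0, 0, 0, 0, 0, -0.07, 0, 0, 0, 0, 0, 0, -0.11, 0, 0, 0, 0, 0, 0, -0.16, 0, 0, 0, 0, 0, 0, -0.21, 0, 0, 0, 0, 0, 0, -0.25, 0, 0, 0, 0, 0, 0, -0.25, 0, 0, 0, 0, 0, 0, -0.25, 0, 0, 0, 0, 0]
}}

```text
clock: 38.65
eef_pos: [0.4266, 0.1928, 0.2496]
orientation: [0.382, 0.595, 0.383, -0.594]
force: [0.7, -0.1, -1.5]
grip_width: 0.243
```

```bash
python3 - <<'E'
from links import *
a=np.radians(190.8); ty=np.array([-np.sin(a),np.cos(a),0]); go(tum(0,0,.25)+.013*ty,190.8); links("top")
E
```

```text
t 38.65 pos [0.4266 0.1928 0.2496] jaw -114.5 F [ 0.7 -0.1 -1.5] w 0.0208
  shift [-0.0007  0.1896  0.162 ] turn [54.7 -0.1  0.1]
```

{"op": "jog_arm", "data": {
  "moves": [0, 0, 0.03, 0.026, 7, 0, 0, 0, 0, 0.06, 0.052, 14, 0, 0, 0, 0, 0.09, 0.078, 22, 0, 0, 0, 0, 0.12, 0.104, 30, 0, 0, 0, 0, 0.15, 0.13, 38, 0, 0, 0, 0, 0.18, 0.156, 46, 0, 0, 0, 0, 0.19, 0.162, 54.6, 0, 0, 0, 0, 0.19, 0.162, 54.6, 0, 0, 0, 0, 0.19, 0.162, 54.6, 0, 0, 0, 0, 0.19, 0.162, 54.6, 0, 0]
}}

```text
clock: 39.7
eef_pos: [0.5318, -0.033, 0.2481]
orientation: [-0.068, -0.703, -0.068, 0.704]
force: [-1.0, -0.1, -0.2]
grip_width: 0.242
```

{"op": "jog_arm", "data": {
  "moves": [0, 0.0, 0, 0, 0, 0, 0, 0, 0.0, 0, 0, 0, 0, 0, 0, 0, 0, 0, 0, 0, 0]
}}

```text
clock: 40.0
eef_pos: [0.5321, -0.0333, 0.2488]
orientation: [0.067, 0.704, 0.068, -0.704]
force: [-0.6, -0.5, -0.5]
grip_width: 0.245
```

```bash
python3 - <<'E'
from links import *
a=np.radians(190.8); ty=np.array([-np.sin(a),np.cos(a),0]); go(tum(0,0,.115)+.013*ty,190.8); links("top")
d=links("wrist"); cv2.imwrite("pics/w11.png",cv2.resize(d["frame"][80:330,110:410],None,fx=2.4,fy=2.4,interpolation=cv2.INTER_CUBIC))
E
```

```text
t 40.0 pos [ 0.5321 -0.0333  0.2488] jaw -169.0 F [-0.6 -0.5 -0.5] w 0.0209
  shift [0.1338 0.     0.0002] turn [ 0.2 -0.   0. ]
wrist [502.5  66.9] rect 0.1553 -0.2895 48 20 mean [ 0.1559 -0.2893] yaw 8.0
```

View pics/w11.png

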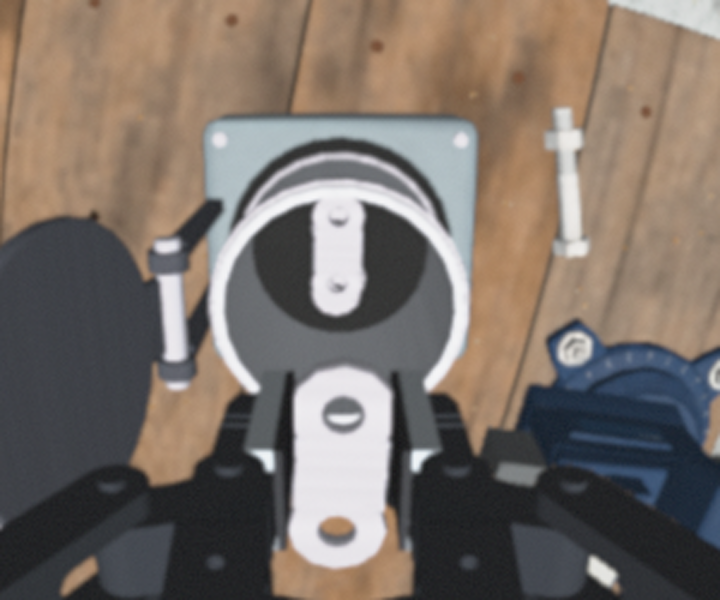

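{"op": "jog_arm", "data": {
  "moves": [0, 0.03, -0.005, 0, 0, 0, 0, 0, 0.07, -0.005, 0, 0, 0, 0, 0, 0.11, -0.005, 0, 0, 0, 0, 0, 0.13, -0.005, 0, 0, 0, 0, 0, 0.13, -0.005, 0, 0, 0, 0, 0.034, 0.13, -0.005, 0, 0, 0, 0, 0.034, 0.13, -0.005, 0, 0, 0, 0, 0.034, 0.13, -0.005, 0, 0, 0, 0, 0.034, 0.1, -0.005, 0, 0, 0, 0, 0.034, 0.06, -0.005, 0, 0, 0, 0]
}}

```text
clock: 41.1
eef_pos: [0.5304, -0.0289, 0.1885]
orientation: [-0.067, -0.703, -0.067, 0.705]
force: [0.9, -0.7, 1.1]
grip_width: 0.394
```

{"op": "jog_arm", "data": {
  "moves": [0.034, -0.05, 0, 0, 0, 0, 0, 0.034, -0.1, 0, 0, 0, 0, 0, 0.034, -0.15, 0, 0, 0, 0, 0, 0.034, -0.15, 0, 0, 0, 0, 0, 0.034, -0.15, 0, 0, 0, 0, 0]
}}

```text
clock: 41.6
eef_pos: [0.5317, -0.0287, 0.3413]
orientation: [0.067, 0.706, 0.067, -0.702]
force: [0.3, 0.7, -1.2]
grip_width: 0.397
```

```bash
python3 - <<'E'
from links import *
p=tum(.1411,0,.2544-.019); print(p); go([.6679,.0067,.2354],190.9); go([.6679,.0067,.36],190.9); links("top")
d=links("wrist"); cv2.imwrite("pics/w12.png",cv2.resize(d["frame"][80:330,110:410],None,fx=2.4,fy=2.4,interpolation=cv2.INTER_CUBIC))
E
```

```text
[0.66810073 0.0059395  0.2354    ]
t 41.6 pos [ 0.5317 -0.0287  0.3413] jaw -169.1 F [ 0.3  0.7 -1.2] w 0.0339
  shift [ 0.1065 -0.009  -0.1399] turn [-0.  -0.3  0. ]
t 41.6 pos [ 0.5317 -0.0287  0.3413] jaw -169.1 F [ 0.3  0.7 -1.2] w 0.0339
  shift [-0.0181 -0.0091 -0.1405] turn [-0.  -0.3  0. ]
top [338.7 240.9] rect 0.4155 -0.0894 20 49 mean [ 0.4149 -0.0903] yaw 109.0
wrist [396.7 232.5] rect 0.2313 0.0669 25 47 mean [0.2327 0.0627] yaw 164.4
wrist [144.  356.7] rect 0.7018 0.4957 46 18 mean [0.7004 0.4967] yaw 80.8
```

View pics/w12.png

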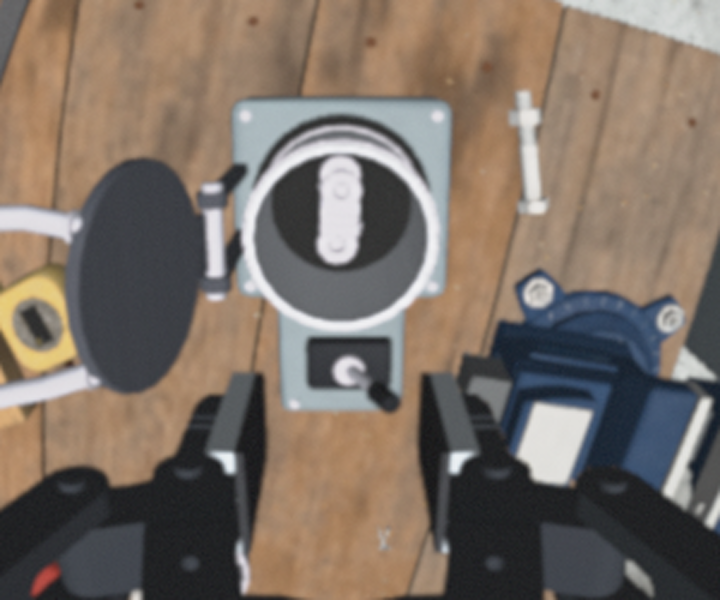

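All four links are in the drum. Now I regrasp the lid handle where I left it.

{"op": "jog_arm", "data": {
  "moves": [0.032, -0.018, -0.009, -0.04, 0, 0, 0, 0.032, -0.018, -0.009, -0.08, 0, 0, 0, 0.032, -0.018, -0.009, -0.12, 0, 0, 0, 0.032, -0.018, -0.009, -0.14, 0, 0, 0, 0.032, -0.018, -0.009, -0.14, 0, 0, 0, 0.032, -0.018, -0.009, -0.14, 0, 0, 0]
}}

```text
clock: 42.3
eef_pos: [0.6671, 0.0064, 0.3547]
orientation: [-0.067, -0.703, -0.067, 0.705]
force: [0.2, 0.3, 0.4]
grip_width: 0.375
```

```bash
python3 - <<'E'
from links import *
go([.6679,.0067,.2354],190.9)
d=snapshot("wrist"); im=d["frame"]
for y in(-.034,.034): print(w2pix(d,[.6679,.0067,.2544]+R.from_euler('z',TYAW).apply([0,y,0]),True))
cv2.imwrite("pics/w13.png",cv2.resize(im[130:330,130:380],None,fx=3,fy=3,interpolation=cv2.INTER_CUBIC))
g=cv2.cvtColor(im,cv2.COLOR_BGR2GRAY); print(g[190:200,210:300:1].mean(0).astype(int).tolist())
E
```

```text
t 42.3 pos [0.6671 0.0064 0.3547] jaw -169.1 F [0.2 0.3 0.4] w 0.032
  shift [ 1.193e-01 -1.000e-04 -1.200e-03] turn [-0.   0.2 -0. ]
[250.81353616 157.00363293]
[250.91364514 232.46265867]
[199, 203, 206, 204, 200, 190, 176, 159, 139, 122, 112, 110, 110, 112, 115, 114, 112, 111, 111, 113, 113, 115, 117, 121, 122, 121, 118, 117, 116, 116, 116, 116, 117, 118, 121, 130, 162, 205, 226, 232, 233, 233, 232, 232, 231, 224, 200, 166, 151, 148, 146, 144, 143, 145, 147, 150, 153, 156, 157, 154, 151, 146, 142, 139, 140, 144, 148, 150, 149, 146, 144, 143, 143, 144, 146, 147, 150, 150, 150, 148, 147, 147, 148, 147, 144, 135, 117, 97, 93, 98]
```

The bar's image (columns 246–257) matches the prediction of 251, so I descend and grip.

{"op": "jog_arm", "data": {
  "moves": [0.032, 0.04, 0, -0.001, 0, 0, 0, 0.032, 0.08, 0, -0.001, 0, 0, 0, 0.032, 0.11, 0, -0.001, 0, 0, 0, 0.032, 0.119, 0, -0.001, 0, 0, 0, 0.032, 0.119, 0, -0.001, 0, 0, 0, 0.0, 0.119, 0, -0.001, 0, 0, 0, 0.0, 0.119, 0, -0.001, 0, 0, 0, 0.0, 0.119, 0, -0.001, 0, 0, 0, 0.0, 0.119, 0, -0.001, 0, 0, 0],
  "squeeze": 25
}}

```text
clock: 43.25
eef_pos: [0.6692, 0.0066, 0.2402]
orientation: [0.067, 0.706, 0.067, -0.702]
force: [2.6, 0.6, 6.5]
grip_width: 0.101
```

```bash
python3 - <<'E'
from h import *
go([.6679,.0067,.2354],190.9)
s=bot.sense(); M=q2R(s["orientation"]).as_matrix()
a0=np.arctan2(44,-126); r=.1335
P=lambda th:np.array([r*np.cos(a0-th),0,r*np.sin(a0-th)])
t=R.from_euler('z',-TYAW).apply(s["eef_pos"]+[0,0,.019]-[TX,TY,0])-[.062,0,.147]; th0=a0-np.arctan2(t[2],t[0]); print(th0,np.hypot(t[0],t[2]))
for th in list(np.arange(1.75,-.01,-.1))+[0,-.02]:
    print(round(th,2),(M.T@R.from_euler('z',TYAW).apply(P(th)-P(th0))).round(3))
E
```

```text
t 43.25 pos [0.6692 0.0066 0.2402] jaw -169.1 F [2.6 0.6 6.5] w 0.0086
  shift [ 0.0048 -0.0004  0.0012] turn [-0.  -0.3 -0. ]
1.8555736919758865 0.13799086278780742
1.75 [-0.008 -0.     0.012]
1.65 [-0.014 -0.     0.024]
1.55 [-0.019 -0.     0.036]
1.45 [-0.022 -0.     0.049]
1.35 [-0.024 -0.     0.062]
1.25 [-0.025 -0.     0.076]
1.15 [-0.025 -0.     0.089]
1.05 [-0.023 -0.     0.102]
0.95 [-0.02  -0.     0.115]
0.85 [-0.016 -0.     0.128]
0.75 [-0.01 -0.    0.14]
0.65 [-0.003 -0.     0.151]
0.55 [ 0.004 -0.     0.162]
0.45 [ 0.013 -0.     0.172]
0.35 [ 0.023 -0.     0.181]
0.25 [ 0.034 -0.     0.189]
0.15 [ 0.045 -0.     0.196]
0.05 [ 0.057 -0.     0.202]
0 [ 0.064 -0.     0.204]
-0.02 [ 0.066 -0.     0.205]
```

{"op": "jog_arm", "data": {
  "moves": [0, -0.008, 0, 0.012, 0, 0, 0, 0, -0.014, 0, 0.024, 0, 0, 0, 0, -0.019, 0, 0.036, 0, 0, 0, 0, -0.022, 0, 0.049, 0, 0, 0, 0, -0.024, 0, 0.062, 0, 0, 0, 0, -0.025, 0, 0.076, 0, 0, 0, 0, -0.025, 0, 0.089, 0, 0, 0, 0, -0.023, 0, 0.102, 0, 0, 0, 0, -0.02, 0, 0.115, 0, 0, 0, 0, -0.016, 0, 0.128, 0, 0, 0]
}}

```text
clock: 44.25
eef_pos: [0.5425, -0.0177, 0.2549]
orientation: [0.067, 0.705, 0.067, -0.703]
force: [1.0, -0.9, 2.5]
grip_width: 0.099
```

{"op": "jog_arm", "data": {
  "moves": [0, 0.006, 0, 0.012, 0, 0, 0, 0, 0.013, 0, 0.023, 0, 0, 0, 0, 0.02, 0, 0.034, 0, 0, 0, 0, 0.029, 0, 0.044, 0, 0, 0, 0, 0.039, 0, 0.053, 0, 0, 0, 0, 0.05, 0, 0.061, 0, 0, 0, 0, 0.061, 0, 0.068, 0, 0, 0, 0, 0.073, 0, 0.074, 0, 0, 0, 0, 0.078, 0, 0.076, 0, 0, 0, 0, 0.08, 0, 0.076, 0, 0, 0]
}}

```text
clock: 45.25
eef_pos: [0.4681, -0.0319, 0.1751]
orientation: [0.067, 0.705, 0.067, -0.703]
force: [-2.2, 2.1, 10.5]
grip_width: 0.099
```

```bash
cat > th.py <<'E'
from h import *
s=bot.sense(); t=R.from_euler('z',-TYAW).apply(s["eef_pos"]+[0,0,.019]-[TX,TY,0])-[.062,0,.147]; print("theta",np.arctan2(44,-126)-np.arctan2(t[2],t[0]),np.hypot(t[0],t[2]),t)
go(tum(-.064,0,.172),190.8)
E
python3 th.py
```

```text
theta 0.02573968324425646 0.1331068380855038 [-0.12449403  0.00029786  0.04710273]
t 45.25 pos [ 0.4681 -0.0319  0.1751] jaw -169.1 F [-2.2  2.1 10.5] w 0.0084
  shift [0.0031 0.0003 0.0015] turn [ 0.1 -0.1 -0. ]
```

{"op": "jog_arm", "data": {
  "moves": [0, 0.002, 0, 0, 0, 0, 0, 0, 0.004, 0, 0, 0, 0, 0, 0, 0.006, 0, 0, 0, 0, 0, 0, 0.006, 0, 0, 0, 0, 0]
}}

```text
clock: 45.65
eef_pos: [0.4683, -0.032, 0.1748]
orientation: [0.068, 0.706, 0.067, -0.702]
force: [-15.3, 6.9, 30.3]
grip_width: 0.102
```

```bash
python3 th.py
```

```text
theta 0.02427616912610997 0.1328514714849917 [-0.12432386  0.00014724  0.04683046]
t 45.65 pos [ 0.4683 -0.032   0.1748] jaw -169.1 F [-15.3   6.9  30.3] w 0.0087
  shift [0.0028 0.0001 0.0017] turn [ 0.1 -0.3 -0.1]
```

Lid is fully shut: 30 N produces no further movement. Release, go up, and plan the toggle push.

{"op": "jog_arm", "data": {
  "moves": [0, 0, 0, 0, 0, 0, 0, 0.03, 0.0, 0, 0, 0, 0, 0, 0.04, 0, 0, 0, 0, 0, 0, 0.04, 0, 0, 0, 0, 0, 0, 0.04, -0.04, 0, 0, 0, 0, 0, 0.04, -0.08, 0, 0, 0, 0, 0, 0.0, -0.1, 0, 0, 0, 0, 0, 0.0, -0.1, 0, 0, 0, 0, 0, 0, -0.1, 0, 0, 0, 0, 0]
}}

```text
clock: 46.55
eef_pos: [0.4676, -0.0317, 0.2667]
orientation: [-0.067, -0.703, -0.067, 0.704]
force: [0.6, 0.1, -1.2]
grip_width: 0.003
```

```bash
python3 - <<'E'
from links import *
d=snapshot("top")
P=lambda u,v:(u/3.6+145-.36,v/3.6+150-.36)
iT=lambda p:R.from_euler('z',-TYAW).apply(np.array(p)-[TX,TY,0])
for c in((479,314),(530,314)):
  for z in(.06,.1,.15): print(c,z,pix2w(d,*P(*c),z).round(3),iT(pix2w(d,*P(*c),z)).round(3))
print("lever tip seen top",iT(pix2w(d,*P(497,238),.11)).round(4),"pred",w2pix(d,tum(-.0267,.106,.107)))
dw=snapshot("wrist"); print("tip pred wrist",w2pix(dw,tum(-.0267,.106,.107),True)); im=dw["frame"]; cv2.imwrite("pics/w14.png",im)
u=w2pix(dw,tum(-.0267,.106,.107),True).astype(int); hsv=im[u[1]-25:u[1]+25,u[0]-25:u[0]+25].max(2); ys,xs=np.nonzero(hsv<40); print(len(xs),xs.mean()+u[0]-25,ys.mean()+u[1]-25)
go(tum(-.056,.106,.25),100.8); go(tum(-.056,.106,.25),280.8);print(bot.sense()["joints"].round(2))
E
```

```text
(479, 314) 0.06 [0.432 0.094 0.06 ] [-0.074  0.13   0.06 ]
(479, 314) 0.1 [0.432 0.097 0.1  ] [-0.073  0.134  0.1  ]
(479, 314) 0.15 [0.432 0.101 0.15 ] [-0.073  0.138  0.15 ]
(530, 314) 0.06 [0.431 0.054 0.06 ] [-0.083  0.092  0.06 ]
(530, 314) 0.1 [0.431 0.059 0.1  ] [-0.082  0.096  0.1  ]
(530, 314) 0.15 [0.431 0.065 0.15 ] [-0.08   0.103  0.15 ]
lever tip seen top [-0.0217  0.1087  0.11  ] pred [284.00204483 217.42567815]
tip pred wrist [220.81432669 266.77120427]
834 225.22182254196642 276.39328537170263
t 46.65 pos [ 0.4672 -0.0318  0.2658] jaw -169.1 F [ 0.3 -0.9 -0.4] w 0.0003
  shift [ 0.0158 -0.1054 -0.0075] turn [90.1  0.2 -0.1]
t 46.65 pos [ 0.4672 -0.0318  0.2658] jaw -169.1 F [ 0.3 -0.9 -0.4] w 0.0003
  shift [ 0.0158 -0.1054 -0.0075] turn [-89.9   0.1   0.2]
[ 0.36 -0.3  -0.16 -0.   -1.71 -0.17]
```

{"op": "jog_arm", "data": {
  "moves": [0, 0, -0.02, 0, -8.5, 0, 0, 0, 0, -0.04, 0, -17, 0, 0, 0, 0, -0.06, 0, -25, 0, 0, 0, 0, -0.08, -0.003, -34, 0, 0, 0, 0, -0.105, -0.008, -42, 0, 0, 0, 0, -0.105, -0.01, -51, 0, 0, 0, 0, -0.105, -0.011, -59, 0, 0, 0, 0, -0.105, -0.011, -68, 0, 0, 0, 0, -0.105, -0.011, -76, 0, 0, 0, 0, -0.105, -0.011, -85, 0, 0]
}}

```text
clock: 47.65
eef_pos: [0.4583, 0.0732, 0.2661]
orientation: [0.524, 0.473, 0.525, -0.475]
force: [1.2, -0.3, -0.8]
grip_width: 0.003
```

{"op": "jog_arm", "data": {
  "moves": [0, 0, 0, 0, -5, 0, 0, 0, 0, 0, 0, -5, 0, 0, 0, 0, 0, 0, -5, 0, 0]
}}

```text
clock: 47.95
eef_pos: [0.4584, 0.0732, 0.2668]
orientation: [0.543, 0.452, 0.543, -0.453]
force: [0.6, -0.1, 0.1]
grip_width: -0.002
```

```bash
python3 - <<'E'
from links import *
go(tum(-.052,.106,.098),280.8)
dw=snapshot("wrist"); im=dw["frame"].copy()
for m in[(-.0267,.106,.107),(-.005,.106,.062),(-.052,.106,.098),(-.063,.092,.098),(-.041,.12,.098),(-.041,.092,.098)]:
    u=w2pix(dw,tum(*m),True); print(m,u.round(1)); cv2.circle(im,tuple(int(x) for x in u.round()),1,(0,0,255),-1)
cv2.imwrite("pics/w15.png",cv2.resize(im[110:310,130:380],None,fx=3,fy=3,interpolation=cv2.INTER_CUBIC))
E
```

```text
t 47.95 pos [0.4584 0.0732 0.2668] jaw -79.7 F [ 0.6 -0.1  0.1] w -0.0002
  shift [ 0.1688  0.0005 -0.0007] turn [-0.5  0.   0.1]
(-0.0267, 0.106, 0.107) [250.2 153.7]
(-0.005, 0.106, 0.062) [250.2 129.2]
(-0.052, 0.106, 0.098) [250.5 175.5]
(-0.063, 0.092, 0.098) [263.5 185.2]
(-0.041, 0.12, 0.098) [237.3 165.7]
(-0.041, 0.092, 0.098) [263.5 165.4]
```

View pics/w15.png

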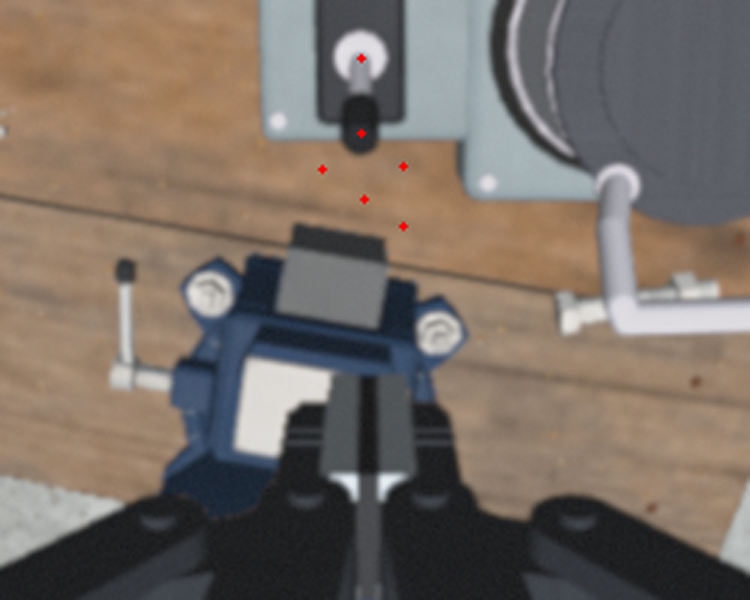

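The lever end is at (360,125) with the tail block of the vice behind the landing spot. I'll come down a little higher (z≈0.106), watching the force.

{"op": "jog_arm", "data": {
  "moves": [0, 0.04, 0.001, -0.001, 0, 0, 0, 0, 0.08, 0.001, -0.001, 0, 0, 0, 0, 0.11, 0.001, -0.001, 0, 0, 0, 0, 0.13, 0.001, -0.001, 0, 0, 0, 0, 0.145, 0.001, -0.001, 0, 0, 0, 0, 0.155, 0.001, -0.001, 0, 0, 0, 0, 0.16, 0.001, -0.001, 0, 0, 0, 0, 0.16, 0.001, -0.001, 0, 0, 0]
}}

```text
clock: 48.8
eef_pos: [0.4595, 0.0745, 0.1077]
orientation: [0.543, 0.452, 0.544, -0.452]
force: [-0.1, -0.4, -0.0]
grip_width: -0.001
```

```bash
python3 - <<'E'
from links import *
go(tum(-.008,.106,.106),280.8); print(bot.sense()["ft_torque"])
E
```

```text
t 48.8 pos [0.4595 0.0745 0.1077] jaw -79.5 F [-0.1 -0.4 -0. ] w -0.0001
  shift [0.0017 0.0429 0.0002] turn [-0.3 -0.   0. ]
[ 0.05715581 -0.00531702  0.01906528]
```

Free of contact. Now push towards the back (tool +y), in steps.

{"op": "jog_arm", "data": {
  "moves": [0, 0.001, 0.006, 0, 0, 0, 0, 0, 0.001, 0.012, 0, 0, 0, 0, 0, 0.001, 0.018, 0, 0, 0, 0, 0, 0.001, 0.024, 0, 0, 0, 0, 0, 0.001, 0.03, 0, 0, 0, 0, 0, 0.001, 0.036, 0, 0, 0, 0, 0, 0.001, 0.041, 0, 0, 0, 0, 0, 0.001, 0.043, 0, 0, 0, 0, 0, 0.001, 0.043, 0, 0, 0, 0]
}}

```text
clock: 49.7
eef_pos: [0.502, 0.0823, 0.1065]
orientation: [0.543, 0.452, 0.544, -0.452]
force: [0.1, -0.2, -0.1]
grip_width: 0.003
```

{"op": "jog_arm", "data": {
  "moves": [0, 0, 0.002, 0, 0, 0, 0, 0, 0, 0.004, 0, 0, 0, 0, 0, 0, 0.006, 0, 0, 0, 0, 0, 0, 0.006, 0, 0, 0, 0]
}}

```text
clock: 50.1
eef_pos: [0.5078, 0.0834, 0.1067]
orientation: [0.544, 0.452, 0.544, -0.452]
force: [-0.4, 0.3, 0.1]
grip_width: 0.005
```

```bash
python3 - <<'E'
from links import *
go(tum(0,.106,.106),280.8)
print(R.from_euler('z',-TYAW).apply(bot.sense()["eef_pos"]-[TX,TY,0]),R.from_euler('z',-TYAW).apply(bot.sense()["force"]))
E
```

```text
t 50.1 pos [0.5078 0.0834 0.1067] jaw -79.5 F [-0.4  0.3  0.1] w 0.0004
  shift [0.0007 0.0018 0.0001] turn [-0.3 -0.  -0. ]
[-0.00182112  0.10608889  0.10671636] [-0.30337845  0.39346543  0.05346534]
```

{"op": "jog_arm", "data": {
  "moves": [0, 0, 0.002, 0, 0, 0, 0, 0, 0, 0.004, 0, 0, 0, 0, 0, 0, 0.006, 0, 0, 0, 0]
}}

```text
clock: 50.4
eef_pos: [0.5118, 0.0839, 0.1062]
orientation: [0.543, 0.451, 0.545, -0.454]
force: [-14.5, -0.2, 6.8]
grip_width: -0.001
```

```bash
python3 - <<'E'
from links import *
s=bot.sense(); print(R.from_euler('z',-TYAW).apply(s["eef_pos"]-[TX,TY,0]),R.from_euler('z',-TYAW).apply(s["force"]))
dw=snapshot("wrist"); im=dw["frame"]; cv2.imwrite("pics/w16.png",im)
for m in[(.0167,.106,.107),(.023,.106,.118),(-.005,.106,.062),(.0,.106,.107)]: print(m,w2pix(dw,tum(*m),True).round(1))
u=w2pix(dw,tum(.0,.106,.062),True); c=int(round(u[0]))
print(c,im[80:200,c-1:c+2].mean((1,2)).astype(int).tolist())
E
```

```text
[0.00219808 0.10591095 0.10622304] [-14.24144816   2.51786448   6.81474297]
(0.0167, 0.106, 0.107) [249.9 225. ]
(0.023, 0.106, 0.118) [249.6 222. ]
(-0.005, 0.106, 0.062) [250.6 228.3]
(0.0, 0.106, 0.107) [250.2 253.3]
251 [130, 133, 132, 131, 129, 127, 125, 125, 127, 128, 130, 132, 134, 134, 134, 133, 132, 131, 131, 129, 128, 128, 126, 126, 126, 129, 131, 134, 137, 139, 141, 138, 138, 136, 133, 133, 131, 131, 131, 130, 127, 119, 102, 82, 86, 111, 130, 137, 137, 137, 135, 134, 133, 133, 133, 134, 133, 134, 132, 133, 132, 131, 130, 131, 129, 129, 125, 113, 93, 76, 72, 73, 74, 80, 96, 118, 141, 157, 166, 170, 174, 176, 177, 177, 178, 178, 177, 177, 178, 179, 178, 179, 179, 179, 178, 179, 179, 179, 179, 179, 178, 178, 161, 113, 57, 33, 34, 39, 46, 51, 58, 62, 67, 68, 68, 68, 69, 69, 69, 69]
```

Lever is at its end stop (14 N). Back off, rise clear, and take a last look.

{"op": "jog_arm", "data": {
  "moves": [0, 0, -0.01, 0, 0, 0, 0, 0, 0, -0.02, 0, 0, 0, 0, 0, -0.04, -0.02, 0, 0, 0, 0, 0, -0.09, -0.02, 0, 0, 0, 0, 0, -0.14, -0.02, 0, 0, 0, 0, 0, -0.19, -0.04, 0, 0, 0, 0, 0, -0.22, -0.08, 0, 0, 0, 0, 0, -0.22, -0.1, 0, 0, 0, 0, 0, -0.22, -0.1, 0, 0, 0, 0]
}}

```text
clock: 51.35
eef_pos: [0.4139, 0.0658, 0.33]
orientation: [0.545, 0.455, 0.543, -0.449]
force: [1.0, -0.2, -1.2]
grip_width: 0.003
```

```bash
python3 - <<'E'
from links import *
links("top")
dw=snapshot("wrist"); im=dw["frame"].copy()
for m in[(.0167,.106,.107),(-.0267,.106,.107)]: print(w2pix(dw,tum(*m),True))
s=snapshot("scene"); print(bot.sense()["clock"],bot.sense()["force"].round(1))
a=cv2.resize(im[60:360,100:400],(400,400),interpolation=cv2.INTER_CUBIC); b=cv2.resize(s["frame"][130:280,190:340],(400,400),interpolation=cv2.INTER_CUBIC)
cv2.imwrite("pics/fin.png",np.hstack([a,b]))
E
```

```text
top [252.7 267. ] rect 0.354 0.1583 32 60 mean [0.3476 0.1648] yaw 11.800000000000011
top [ 25.9 376. ] rect 0.0724 0.8018 49 25 mean [0.0712 0.8019] yaw 22.80000000000001
[251.73500516  75.53249346]
[251.95284488 110.78373545]
51.5 [ 0.2  0.1 -1.6]
```

Viewer limit reached, so I'll check by numbers: scene against the start frame, and the lever-tip patches.

```bash
python3 - <<'E'
from links import *
s=snapshot("scene"); f0=np.load("scene.npy").astype(int); df=np.abs(s["frame"].astype(int)-f0).max(2)
for n,m in dict(lid=(0,0,.154),handleL=(-.064,.034,.191),handleM=(-.064,0,.191),handleR=(-.064,-.034,.191)).items():
    u=w2pix(s,tum(*m)).round().astype(int); print(n,u,df[u[1]-4:u[1]+5,u[0]-4:u[0]+5].mean().round(1))
for n,m in dict(on=(.0167,.106,.107),off=(-.0267,.106,.107)).items():
    u=w2pix(s,tum(*m)).round().astype(int); a=s["frame"].max(2); print(n,u,"dark px now",(a[u[1]-5:u[1]+6,u[0]-5:u[0]+6]<60).sum(),"before",(f0.max(2)[u[1]-5:u[1]+6,u[0]-5:u[0]+6]<60).sum())
# brush, spanner, tape, bolt unchanged?
for n,p in dict(grip=(.592,.291,.14),pot=(.593,.293,.043),spanner=(.641,.434,.003)).items():
    u=w2pix(s,p).round().astype(int); print(n,u,df[u[1]-6:u[1]+7,u[0]-6:u[0]+7].mean().round(1))
t=snapshot("top"); t0=np.load("top.npy").astype(int); dt=np.abs(t["frame"].astype(int)-t0).max(2)
for n,u in dict(bolt=(334,243),tape=(267,138),spanner=(160,170),pot=(206,183)).items(): print(n,dt[u[1]-8:u[1]+9,u[0]-10:u[0]+11].mean().round(1))
print(cv2.connectedComponentsWithStats((df>40).astype(np.uint8))[2][1:][:,:].tolist()[:25])
E
```

```text
lid [305 159] 0.9
handleL [327 153] 0.8
handleM [329 149] 0.8
handleR [331 145] 0.9
on [290 190] dark px now 23 before 0
off [306 192] dark px now 0 before 20
grip [226 204] 5.2
pot [227 242] 11.2
spanner [175 283] 0.7
bolt 55.1
tape 10.2
spanner 9.7
pot 12.7
[[507, 4, 2, 1, 2], [347, 7, 1, 1, 1], [474, 6, 2, 3, 5], [504, 6, 3, 3, 7], [353, 8, 1, 1, 1], [353, 10, 1, 5, 5], [350, 16, 4, 9, 25], [447, 17, 65, 27, 436], [325, 23, 20, 2, 39], [476, 23, 1, 1, 1], [497, 23, 3, 3, 7], [330, 24, 35, 39, 440], [485, 31, 2, 1, 2], [448, 32, 1, 1, 1], [449, 45, 17, 5, 78], [473, 44, 2, 2, 3], [495, 44, 5, 6, 14], [511, 44, 1, 1, 1], [446, 50, 66, 53, 467], [510, 50, 2, 1, 2], [511, 52, 1, 1, 1], [511, 55, 1, 1, 1], [333, 60, 18, 51, 507], [348, 62, 4, 3, 10], [508, 62, 4, 4, 12]]
```

```bash
python3 -c "
from rig import bot
print(bot.sense()['force'].round(1)); print(bot.sign_off())"
```

```text
[ 0.1 -0.  -0.7]
the job is handed in; nothing more can be done
None
```

I finished the job and handed it in at about 52 s of the 210 s allowed. I opened the lid to about 1.87 rad, scrubbed the drum and stood the brush back in its pot, bristles down. Then I put all four link plates in the drum, shut the lid, and last pushed the toggle over to its back stop.

**What the last checks showed:**
- **Scrubbing:** the brush touched the floor four times, one more than you asked, because the first touch was to find the floor. Each time it came up about 75 mm or more.
- **Links:** the wrist view showed a neat stack in the drum after the fourth link, and the cameras found none left on the bench.
- **Lid:** pressing with 30 N moved it no further, and its pixels in the scene picture match the start.
- **Toggle:** I pushed it to 14 N against its stop. The dark lever end now shows at the "on" position and no longer at "off".
- **Brush and spanner:** the spanner matches the start in the scene view. Small differences at the pot and brush fit the brush having been put back there.

**What I could not confirm:**
- **Final picture:** I could not view it because the 16-picture limit was reached, so the end state was checked by comparing pixels only.
- **Coach bolt:** the top-camera comparison disagreed at the coach bolt, probably because the arm was over it. I never went near it, and it was visible in the wrist view after the last link went in.
- **Tape measure:** it differed slightly in the top view. I did not touch it.

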